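# Lock the bead mill's guard with its T-head bolt

### The arm

A 7-joint arm with a two-finger parallel gripper is mounted at the origin on a cart in front of the work surface, level with it; the furniture and walls round the work are solid. World frame = base frame: x ahead of the robot, y to its left, z up, the work surface at z = 0. Lengths are in m, angles in rad, forces in N, time in s.
With the tool pointing down it reaches from about 0.425 to 0.95 m from the base axis. Payload 16.7 kg.
Tool frame: the origin (TCP) lies at the very end of the fingers, on their centre line; the grasp point (between the pads) lies 19 mm behind it; z points along the fingers, y is the direction in which the jaws open and shut (so a half turn about z gives the same grasp; the last joint's range is limited). The gripper opens to 94 mm and grips with 3 to 60 N. Pads are 16 mm wide; open, the fingers measure 119 mm over their backs; the gripper's body (75 mm by 177 mm) begins 78 mm behind the grasp point.
Start: joints at [-1.292, 0.426, 0.074, 1.606, -0.034, 1.111, -0.067], TCP at [0.28, 0.614, 0.205] pointing down, gripper open.
Joint ranges: [-2.85, 2.85], [-0.5, 2.14], [-1.23, 1.37], [0.21, 2.46], [-1.02, 4.16], [0.16, 2.05], [-2.73, 2.73]. Speed limits (rad/s): [1.89, 1.89, 2.39, 2.39, 3.01, 3.01, 3.01].

### API

Orientations are given as a rotation vector (axis times angle).
In Python, from plant import status, vision, workorder, finder gives the robot as it stands. The module is installed in compiled form; this text tells all that it offers.
- The arm moves only by the tool carry_out, never from a script. Its argument "steps" is a list of rows, each an object of numbers: "rx", "ry", "rz": the turn, a rotation vector about the world's x, y, z in degrees; "dx", "dy", "dz": the shift along the world's x, y, z in mm; "gripper": the gripper's target within -1 to 1 (shut at 1, half-way at 0, fully open at -1). In form: [{"rx": .., "ry": .., "rz": .., "dx": .., "dy": .., "dz": .., "gripper": ..}, ...]. A call has exactly 8 rows; each row shifts and turns the pose as measured when the row begins; what a row does not reach is not made up. A row lasts 1/10 s, in which the tool goes at most 50 mm and 8.59 degrees, less where a joint would pass 70% of its speed; a pose out of reach is approached as far as the arm can. A call is refused whole if a number of a shift passes 50 or a number of a turn 8.59, either way. A call with a gripper value outside its range is refused whole. The fingers move at their own pace and stop on an object; "squeeze" is the grip in N (left out, the last holds). Time passes only in rows, so rows that do not move let the fingers close, or fill a call up. It gives the time, the measured TCP pose, the force and the opening at its end, in the units of the state.
- status.sense(): the state, without advancing time (a new reading comes with each control period).
- vision.snapshot(name): name is "scene" or "side" or "wrist"; returns the picture (480x640x3 uint8, red, green, blue); there is no depth.
- vision.camera_params(name): a dict with "mtx" (3x3 intrinsics, pixels), "rvec" (rotation vector, rad) and "tvec" (3), from world to camera coordinates, as OpenCV has them; the wrist camera has in their place "mount" (4x4, takes a point from camera to tool coordinates, whose origin is the TCP and whose axes are the flange's). Camera axes: x right, y down, z forward; pixel columns grow to the right and rows downward; lengths in m; the calibration is good to about 2 mm. A picture is of the moment at which its call begins: read the wrist's pose just before it. camera_params takes no time and is no camera call.
- workorder.finish_job(): hands the job in, once; it reports no verdict.
Trained networks look in the newest picture that a camera, given by its name, has taken for a name from the list of things; names that differ only in an ending like _2 or _b are one class to them, and where a whole thing is asked for, a point or a joint stands for the part that bears it (a point fixed in the world has none). Each returns a list of dicts, best first, with "p" (0 to 1); they miss things now and then, are a little off and sometimes report something else, mostly with a low value. They report only what shows in the picture. A call takes as long as a camera call.
- finder.spot_in(camera, name): "at" ([column, row] in pixels, amid what is visible of it).
- finder.silhouettes(camera, name): "mask" (480x640 bool, what is visible of it) and "at" ([column, row] in pixels, amid what is visible of it).
- finder.place_of(camera, name): "at" ([column, row] in pixels: a listed point, or the origin of a listed thing).
The state is a dict: "t": time; "qpos": joint angles; "joint_vel": joint speeds; "tau": joint torques, N m; "ee_pos": TCP position; "tool_rot": TCP orientation; "ft_force": force on the tool from outside, world axes, zero at the start; "torque": the same for the moment, N m; "grip_width": finger opening in m.
Only numpy, scipy, OpenCV 4.12 (cv2) and the standard library are available. Lean on these libraries where they do the work, as an engineer would, in place of code of your own. Each camera call takes 0.05 s, during which the arm holds its last target.

### The job

Lock the guard of the bead mill: slide the T-head locking bolt off its peg on the stand, put its head through the slot in the shut guard until the flange sits on the guard, turn it clockwise a quarter turn to its stop, and let go. Keep the guard shut, leave the plain pin hanging on its peg, and do not disturb the beaker, the small bottle or the timer.

Things in the scene. Friction and masses are not known exactly. Their poses are not given: they have to be found in the camera images.
- tbolt: Steel locking bolt, 0.11 kg, with a T-head; hangs by its handle loop, head down, on either of the stand's pegs. Origin: centre of the underside of its flange (disc 34 mm across, z=0 to 4 mm). z: from head to loop, up while it hangs; y: along both the T-head's bar and the loop's width. A neck 14 mm thick joins flange and loop (z=4 to 12 mm).
- bolt_loop (a point): Centre of the bolt's flat closed handle loop, 33 mm above the bolt's origin; axes as the bolt's. The loop is 32 mm wide (y), 10 mm thick (x), 42 mm high (z), with a window 16 mm wide (y) and 25 mm high, whose top edge lies 12 mm above this point. The parallel flat sides at y=+-16 mm are good to grip; the peg runs through the window along x.
- bolt_head (a point): Middle of the T-head, 18 mm below the bolt's origin; axes as the bolt's. The head is a bar 26 mm long (y), 6 mm thick (x), 7.5 mm high, with a narrower tip 3 mm further down. A round shank 12 mm thick, 14 mm long, joins it to the flange.
- plain_pin: Steel pin with the same flange and handle loop as the bolt, but a plain round shank 12 mm thick, 33 mm long, and no T-head. Hangs on the stand's other peg and stays there. Origin and axes as the bolt's.
- stand: Dark sheet-steel stand, fixed: foot 100 x 170 x 8 mm, upright plate 138 mm high at the back. Origin at bench level; x points away from the robot, from the pegs' free ends to the plate, y along the plate to the left. Two level pegs 8 mm thick at z=115 mm, y=+-42 mm. What hangs on one has its origin at z=74 mm, x=-30 to -15 mm, can rise 13 mm, and comes off only along -x.
- peg_left (a point): Free end of the left peg (stand x=-60 mm, y=+42 mm, z=115 mm), a bead 11 mm thick; axes as the stand's. The peg runs 80 mm from here along +x into the upright plate.
- peg_right (a point): Free end of the right peg (stand x=-60 mm, y=-42 mm, z=115 mm), like the left one.
- mill: Bead mill: white wedge-shaped bench machine, 200 x 200 mm, 60 mm high in front and 175 mm behind, fixed. Its top slopes 30 degrees down to its front, which faces the robot or up to 55 degrees to the robot's left; on it lies the guard, a flat aluminium plate with a clear dome and, in front of the dome, the slot. Origin: centre of its underside; x to its back, y to its left, z up.
- slot (a point): Centre of the slot on the guard's upper face, where the flange comes to rest. z: outward normal of the slope; x: up the slope; y: along the slot. Slot 31 mm long, 10.5 mm wide, with a 16 mm square opening in its middle, 10 mm deep, hollow below; there bolt turns only clockwise from above, to a stop at 90 degrees. A ring 49 mm wide, 1.5 mm high surrounds it; a dome 30 mm high begins 47 mm up.
- guard (a joint): Hinge of the guard at the top of the slope, rad: 0 is shut as it lies at the start, growing as it is lifted. Held shut by its own weight (0.35 kg) only.
- beaker: Clear beaker, 73 mm wide, 94 mm high, standing on the bench right of the mill; origin at the centre of its underside. To be left alone.
- small_bottle: Small white bottle with a green cap, 42 mm wide, 78 mm high, behind the gap between mill and stand; origin at the centre of its underside. To be left alone.
- timer: White lab timer, 58 x 58 x 20 mm, lying on the bench in front of the mill; origin at the centre of its underside. To be left alone.

How it is judged:
By the outcome, as a careful person would: the job done as asked, in the order asked, and still so for the second after the job is handed in, with the robot touching nothing.
It also fails if it takes over 51 s, if anything falls off the work surface, if the arm or the gripper's body presses on something with over 40 N, if the wrist force passes 120 N, or if a joint passes its speed limit or range.

## Working session

There is one attempt and no reset: what is moved stays moved. The work goes in short steps, Python scripts to look and compute and a tool call to move; the robot and the scene stay as the last step left them, time stands still between calls to the robot, and variables do not carry over. Pictures are saved under pics/ and viewed, and the job is handed in when it is done.

Besides the shell and the picture viewer there is one more tool, called after "Call:" by a JSON object that holds its "api" and its "payload", one argument or row to a line. carry_out: Moves the arm, as the interface text tells. Its arguments: {"type":"object","properties":{"steps":{"type":"array"},"squeeze":{"type":"number"}},"required":["steps"]}

```bash
ls; mkdir -p pics
cat > h.py <<'E'
import numpy as np, cv2
from scipy.spatial.transform import Rotation as R
from plant import status, vision, workorder, finder
def cam(name, s=None):
    p=vision.camera_params(name)
    K=np.array(p['mtx'])
    if name=='wrist':
        s=s or status.sense()
        T=np.eye(4);T[:3,:3]=R.from_rotvec(s['tool_rot']).as_matrix();T[:3,3]=s['ee_pos']
        C=T@np.array(p['mount'])
        Rc=C[:3,:3].T; t=-Rc@C[:3,3]
    else:
        Rc=R.from_rotvec(np.array(p['rvec']).ravel()).as_matrix(); t=np.array(p['tvec']).ravel()
    return K,Rc,t
def proj(c,P):
    K,Rc,t=c; q=(np.atleast_2d(P)@Rc.T+t)@K.T
    return q[:,:2]/q[:,2:]
def ray(c,uv):
    K,Rc,t=c; d=Rc.T@np.linalg.inv(K)@np.array([uv[0],uv[1],1.]); return -Rc.T@t, d/np.linalg.norm(d)
def onz(c,uv,z):
    o,d=ray(c,uv); return o+d*(z-o[2])/d[2]
def tri(rs):
    A=0;b=0
    for o,d in rs:
        M=np.eye(3)-np.outer(d,d);A=A+M;b=b+M@o
    x=np.linalg.solve(A,b); return x,[np.linalg.norm((np.eye(3)-np.outer(d,d))@(x-o)) for o,d in rs]
def save(im,n): cv2.imwrite('pics/'+n+'.png',im[:,:,::-1])
E
python3 - <<'E'
from h import *
np.set_printoptions(precision=4,suppress=True)
s=status.sense();print(s)
for n in ['scene','side','wrist']:
    im=vision.snapshot(n);save(im,n+'0')
    c=cam(n);print(n,c[0].ravel(),-c[1].T@c[2],c[1][2])
E
```

```text
pics
{'t': 0.0, 'qpos': array([-1.2925,  0.4267,  0.0738,  1.6066, -0.0341,  1.1108, -0.0671]), 'joint_vel': array([-0.0006, -0.001 ,  0.0001, -0.0006,  0.0007,  0.0001, -0.0001]), 'tau': array([ -0.0015, -93.5825,   3.6651, -45.4196,  -0.049 ,   0.02  ,
         0.0001]), 'ee_pos': array([0.2799, 0.6137, 0.2048]), 'tool_rot': array([-0.6669, -3.0699,  0.002 ]), 'ft_force': array([ 0.5503,  0.2663, -0.4775]), 'torque': array([0.0217, 0.0208, 0.0232]), 'grip_width': 0.09403360715936}
scene [449.6422   0.     330.1208   0.     449.6422 236.3726   0.       0.
   1.    ] [ 0.1776 -0.5999  0.8673] [ 0.3407  0.6166 -0.7097]
side [502.2683   0.     326.0288   0.     502.2683 242.681    0.       0.
   1.    ] [ 0.0777 -0.6177  0.7645] [ 0.4378  0.6427 -0.6287]
wrist [419.4906   0.     322.0542   0.     419.4906 232.2624   0.       0.
   1.    ] [0.2091 0.6467 0.3836] [ 0.2442 -0.1123 -0.9632]
```

View pics/scene0.png

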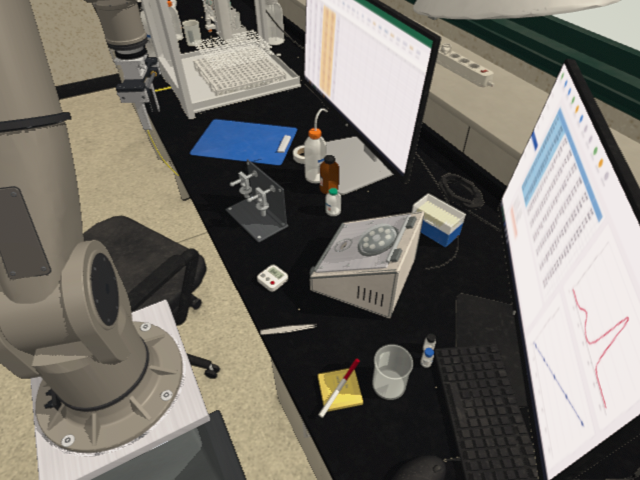

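View pics/side0.png

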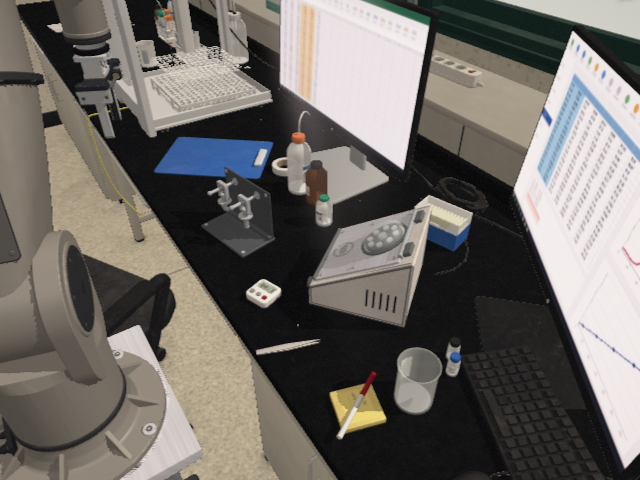

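View pics/wrist0.png

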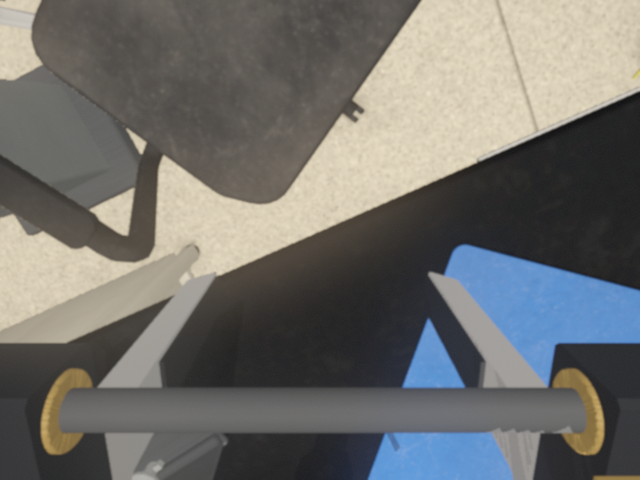

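The scene and side pictures show the stand at about (258,210)/(240,215), the mill at about (365,260), the small bottle, the timer at (272,277) and the beaker at (392,372). The wrist camera sees mostly floor. Next I'll measure with the networks.

```bash
python3 - <<'E'
from h import *
np.set_printoptions(precision=4,suppress=True)
res={}
for n in ['scene','side']:
    for k in ['tbolt','bolt_loop','bolt_head','plain_pin','stand','peg_left','peg_right','mill','slot','small_bottle','timer','beaker']:
        r=finder.place_of(n,k)
        res[n,k]=[(np.array(x['at']),x['p']) for x in r[:3]]
        print(n,k,[(np.round(a,1),round(p,2)) for a,p in res[n,k]])
cs={n:cam(n) for n in ['scene','side']}
for k in ['tbolt','bolt_loop','bolt_head','plain_pin','stand','peg_left','peg_right','mill','slot','small_bottle','timer','beaker']:
    try: print(k,*tri([ray(cs[n],res[n,k][0][0]) for n in cs]), *[onz(cs[n],res[n,k][0][0],{'tbolt':.074,'plain_pin':.074,'bolt_loop':.107,'bolt_head':.056,'peg_left':.115,'peg_right':.115,'slot':.09}.get(k,0)) for n in cs])
    except Exception as e: print(k,e)
print(status.sense()['t'])
E
python3 - <<'E'
import cv2
for n,(x,y) in {'scene':(220,150),'side':(190,150)}.items():
    im=cv2.imread(f'pics/{n}0.png')[y:y+100,x:x+110]
    cv2.imwrite(f'pics/{n}0s.png',cv2.resize(im,None,fx=6,fy=6,interpolation=cv2.INTER_CUBIC)[:600])
E
```

```text
scene tbolt [(array([247.1, 188.3]), 0.63)]
scene bolt_loop [(array([241.6, 181.5]), 0.68), (array([345.3, 244.3]), 0.62), (array([246. , 189.5]), 0.15)]
scene bolt_head [(array([242.4, 193.3]), 0.51)]
scene plain_pin [(array([264. , 207.3]), 0.62)]
scene stand [(array([261.2, 217. ]), 0.9), (array([247. , 187.3]), 0.35)]
scene peg_left [(array([230.9, 183.9]), 0.55)]
scene peg_right [(array([250.1, 201.2]), 0.73)]
scene mill [(array([362.3, 276.8]), 0.65)]
scene slot [(array([343.3, 248.1]), 0.94), (array([259.7, 217.4]), 0.63)]
scene small_bottle [(array([336.1, 210.4]), 0.92)]
scene timer [(array([273.2, 279.9]), 0.74), (array([388.8, 382.6]), 0.29)]
scene beaker [(array([387.2, 384.9]), 0.78), (array([345.4, 246.2]), 0.26)]
side tbolt [(array([322.6, 222.7]), 0.54), (array([227.5, 200.1]), 0.53)]
side bolt_loop [(array([222.2, 190.1]), 0.54)]
side bolt_head [(array([226.2, 207.6]), 0.77)]
side plain_pin [(array([242.9, 216.3]), 0.62)]
side stand [(array([241.1, 228.4]), 0.92)]
side peg_left [(array([206.9, 193.4]), 0.56)]
side peg_right [(array([229.8, 207.6]), 0.8)]
side mill [(
[... 1366 characters left out ...]
6402365), np.float64(0.002538811711640216)] [ 0.5961 -0.0094  0.    ] [ 0.6059 -0.0103  0.    ]
slot [0.5526 0.016  0.1033] [np.float64(0.0006119429806994765), np.float64(0.0006119429806994412)] [0.5593 0.026  0.09  ] [0.562  0.0294 0.09  ]
small_bottle [ 0.6929  0.3027 -0.0625] [np.float64(0.004211213524308362), np.float64(0.004211213524308251)] [0.6598 0.2379 0.    ] [0.6452 0.2376 0.    ]
timer [0.3887 0.0679 0.0281] [np.float64(0.002401053249810804), np.float64(0.0024010532498107383)] [0.3969 0.0877 0.    ] [0.3995 0.0967 0.    ]
beaker [ 0.4807 -0.2874  0.0269] [np.float64(0.0006038213481213588), np.float64(0.0006038213481211962)] [ 0.4906 -0.278   0.    ] [ 0.4953 -0.2747  0.    ]
1.35
```

View pics/scene0s.png

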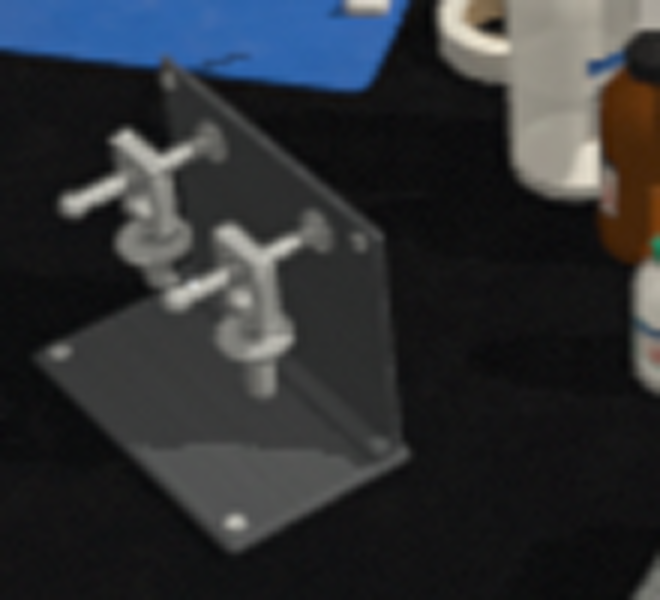

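View pics/side0s.png

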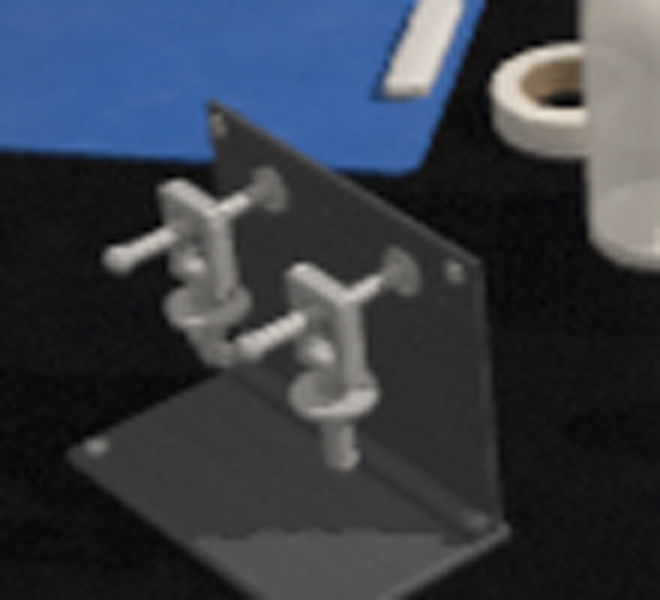

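The bolt with the short, part-hidden shank hangs on the left peg, about (147,205) in the scene crop. The right peg carries the long plain shank, about (255,320). I'll zoom in on the mill and fit both poses.

Run:
```python
import cv2
for n,(x,y) in {'scene':(300,200),'side':(300,195)}.items():
    im=cv2.imread(f'pics/{n}0.png')[y:y+130,x:x+150]
    cv2.imwrite(f'pics/{n}0m.png',cv2.resize(im,None,fx=4.5,fy=4.5,interpolation=cv2.INTER_CUBIC)[:600])
```

```text
(no output)
```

View pics/scene0m.png

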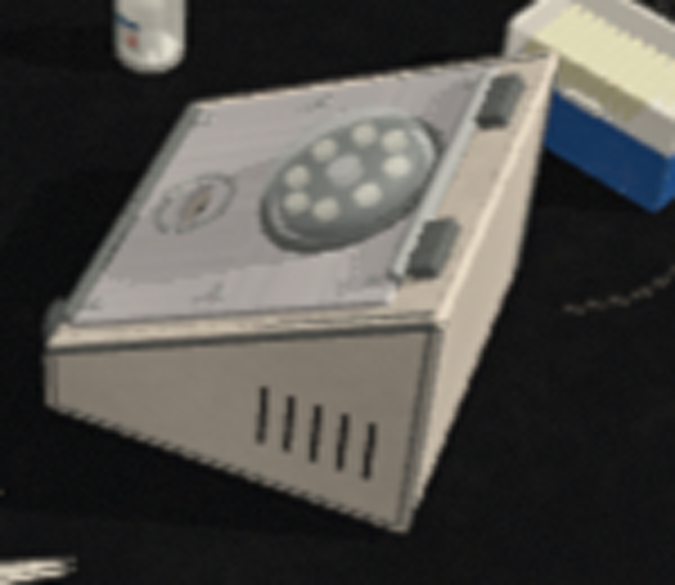

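View pics/side0m.png

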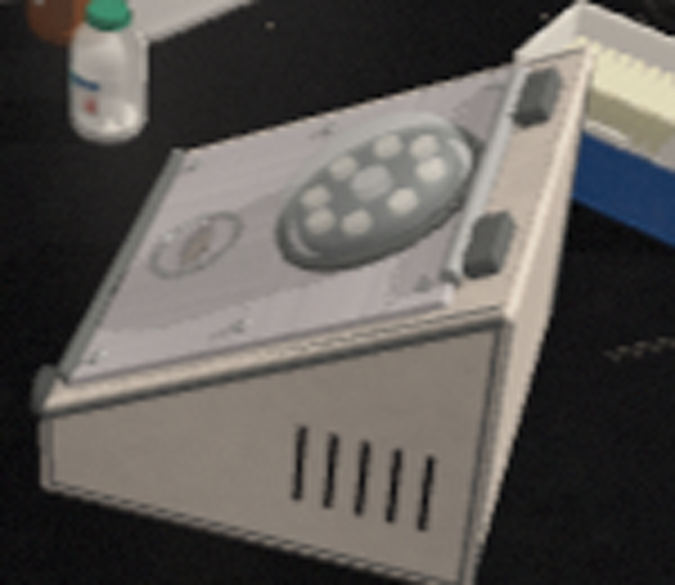

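```bash
cat > fit.py <<'E'
from h import *
from scipy.optimize import least_squares
np.set_printoptions(precision=4,suppress=True)
cs={n:cam(n) for n in ['scene','side']}
def px(z,f,o): return (np.array(z)+.5)/f-.5+np.array(o)
st={'scene':((220,150),{'FL':(35,357),'FR':(235,552),'BR':(408,455),'TL':(165,58),'TR':(380,237),'PL':(72,205),'PR':(178,297)}),
    'side':((190,150),{'FL':(68,455),'BR':(508,530),'TL':(210,102),'TR':(480,262),'PL':(118,257),'PR':(248,347)})}
ml={'scene':((300,200),{'bfr':(47,403),'tfr':(47,350),'bbr':(403,530),'tbr':(440,325),'tbl':(553,55)}),
    'side':((300,195),{'bfr':(43,487),'tfr':(43,412),'tbr':(515,318),'tbl':(592,48)})}
def W(p,P): 
    c,s=np.cos(p[2]),np.sin(p[2]); return np.array([p[0]+c*P[0]-s*P[1],p[1]+s*P[0]+c*P[1],P[2]])
def SP(p):
    a,b=p[3],p[4]
    return {'FL':(a,.085,.008),'FR':(a,-.085,.008),'BR':(b,-.085,.008),'TL':(b,.085,.138),'TR':(b,-.085,.138),'PL':(-.06,.042,.115),'PR':(-.06,-.042,.115)}
def MP(p):
    return {'bfr':(-.1,-.1,0),'tfr':(-.1,-.1,.06),'bbr':(.1,-.1,0),'tbr':(.1,-.1,.175),'tbl':(.1,.1,.175)}
def res(p,obs,G,f,sel):
    out=[]
    for n in sel:
        o,d=obs[n]
        for k,v in d.items(): out.append(proj(cs[n],W(p,G(p)[k]))[0]-px(v,f,o))
    return np.concatenate(out)
if __name__=='__main__':
    for sel in (['scene','side'],['scene'],['side']):
        r=least_squares(res,[.45,.3,-.4,-.07,.03],args=(st,SP,6,sel));print('stand',sel,r.x,np.degrees(r.x[2]),'\n',np.round(r.fun,1))
        ps=r.x
        for y0 in (-.5,):
            r=least_squares(res,[.6,-.01,y0],args=(ml,MP,4.5,sel));print('mill',sel,r.x,np.degrees(r.x[2]),'\n',np.round(r.fun,1))
        p=r.x
        for n,z,o in (('scene',(197,207),(300,200)),('side',(198,245),(300,195))):
            org,d=ray(cs[n],px(z,4.5,o))
            nrm=W([0,0,p[2]],[-.5,0,np.sqrt(.75)]); 
            for h in (0,.006):
                P0=W(p,[0,0,.1175])+h*nrm
                X=org+d*((P0-org)@nrm)/(d@nrm)
                c,s=np.cos(p[2]),np.sin(p[2]);dd=X-np.array([p[0],p[1],0]);print(n,h,X,'mill-frame',c*dd[0]+s*dd[1],-s*dd[0]+c*dd[1])
E
python3 fit.py
```

```text
stand ['scene', 'side'] [ 0.4716  0.3197  0.2    -0.0752  0.0185] 11.461034012612648 
 [ 0.2 -0.5  0.1 -0.4 -0.3  0.1  0.5 -0.5  1.1 -0.3  0.9  0.5  0.6  1.
 -1.  -0.6 -1.3  0.4 -0.4 -0.7 -0.  -0.  -0.2  0.8  0.1  0.5]
mill ['scene', 'side'] [ 0.6023 -0.0092 -0.9237] -52.92347615903765 
 [ 0.8  2.5  0.1 -1.6  0.2  2.9  0.4 -1.1  2.4 -1.5 -0.8  2.7 -1.2 -1.4
 -1.7 -1.4  0.4 -1.6]
scene 0 [0.567  0.0386 0.0832] mill-frame -0.05942901008504603 0.0005942866955964271
scene 0.006 [0.5627 0.0315 0.0919] mill-frame -0.05638747856290619 -0.007110034578825183
side 0 [0.5707 0.0395 0.084 ] mill-frame -0.05794551141461274 0.00415347249442205
side 0.006 [0.5645 0.0312 0.0926] mill-frame -0.05508118580315266 -0.005805481445176015
stand ['scene'] [ 0.4706  0.3204  0.2024 -0.0753  0.018 ] 11.599053496850676 
 [-0.2 -0.5 -0.2 -0.4 -0.8  0.1 -0.1 -0.5  0.6 -0.3  0.5  0.6  0.2  1. ]
mill ['scene'] [ 0.6011 -0.0073 -0.918 ] -52.59745806356646 
 [ 0.1  2.4 -0.6 -1.7 -0.4  2.5 -0.3 -1.6  1.3 -2. ]
scene 0 [0.5662 0.0372 0.0848] mill-frame -0.056574175821724484 -0.0006708834692129642
scene 0.006 [0.5619 0.0302 0.0935] mill-frame -0.053587454830240994 -0.008364249773181183
side 0 [0.5695 0.0379 0.0857] mill-frame -0.0551023731146812 0.0024373583055653826
side 0.006 [0.5633 0.0297 0.0942] mill-frame -0.05230796758914944 -0.0074908109080234105
stand ['side'] [ 0.4722  0.3194  0.2031 -0.074   0.0189] 11.63658727287796 
 [-0.4 -0.8 -0.8  0.3 -0.  -0.8  0.5 -0.2  0.1  0.8  0.5  0.5]
mill ['side'] [ 0.6033 -0.0111 -0.9279] -53.16360266833275 
 [-0.   2.9 -0.4 -1.2 -0.9 -0.9  1.5 -1.2]
scene 0 [0.5677 0.0398 0.0817] mill-frame -0.062052907868022394 0.00203450854289473
scene 0.006 [0.5634 0.0327 0.0904] mill-frame -0.0589708281863002 -0.005677732408481354
side 0 [0.5718 0.041  0.0825] mill-frame -0.06055910364093609 0.006007102213560524
side 0.006 [0.5656 0.0327 0.0911] mill-frame -0.057642928558649 -0.003974456379902881
```

Stand fit: yaw about 11.5°, bolt about (0.442, 0.357), which agrees with the networks' loop point. The mill will need a wrist view. I'm moving above the stand, jaws along the stand's y.

Call:
{"api": "carry_out", "payload": {
  "steps": [
    {"rx":0,"ry":0,"rz":4.5,"dx":17,"dy":-33,"dz":4,"gripper":-0.4},
    {"rx":0,"ry":0,"rz":4.5,"dx":17,"dy":-33,"dz":4,"gripper":-0.4},
    {"rx":0,"ry":0,"rz":4.5,"dx":17,"dy":-33,"dz":4,"gripper":-0.4},
    {"rx":0,"ry":0,"rz":4.5,"dx":17,"dy":-33,"dz":4,"gripper":-0.4},
    {"rx":0,"ry":0,"rz":4.5,"dx":17,"dy":-33,"dz":4,"gripper":-0.4},
    {"rx":0,"ry":0,"rz":4.5,"dx":17,"dy":-33,"dz":4,"gripper":-0.4},
    {"rx":0,"ry":0,"rz":4.5,"dx":17,"dy":-33,"dz":4,"gripper":-0.4},
    {"rx":0,"ry":0,"rz":4.5,"dx":17,"dy":-33,"dz":0,"gripper":-0.4}
  ]
}}

```text
t: 2.15
ee_pos: [0.4154, 0.3445, 0.2337]
tool_rot: [0.364, -3.12, -0.001]
ft_force: [0.3, 0.8, 0.5]
grip_width: 0.0658
```

Run:
```python
from h import *
np.set_printoptions(precision=4,suppress=True)
s=status.sense();c=cam('wrist',s)
im=vision.snapshot('wrist');save(im,'w1');print(s['ee_pos'],s['qpos'])
for k,z in [('tbolt',.074),('bolt_loop',.107),('bolt_head',.056),('plain_pin',.074),('peg_left',.115),('peg_right',.115),('stand',0)]:
    r=finder.place_of('wrist',k)
    for x in r[:2]: print(k,np.round(x['at'],1),round(x['p'],2),onz(c,x['at'],z))
```

```text
[0.4154 0.3445 0.2337] [-0.8809  0.1784  0.0791  1.8802 -0.0162  1.0834  1.0077]
tbolt [328.7 249.4] 0.84 [0.4448 0.3575 0.074 ]
bolt_loop [332.8 257.1] 0.76 [0.4398 0.359  0.107 ]
bolt_head [334.9 207.9] 0.73 [0.4124 0.3555 0.056 ]
plain_pin [230.  238.1] 0.55 [0.4542 0.2744 0.074 ]
plain_pin [336.9 206.6] 0.25 [0.4073 0.3554 0.074 ]
peg_left [336.8 208.2] 0.85 [0.4002 0.3521 0.115 ]
peg_right [217.1 200.1] 0.68 [0.4143 0.2668 0.115 ]
stand [288.7 240.7] 0.69 [0.4681 0.3221 0.    ]
```

View pics/w1.png

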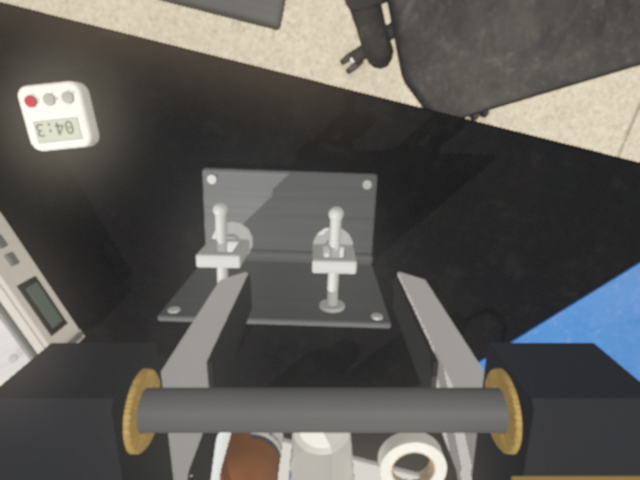

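Run:
```python
from h import *
np.set_printoptions(precision=4,suppress=True)
im=cv2.imread('pics/w1.png')[160:340,150:400];cv2.imwrite('pics/w1z.png',cv2.resize(im,None,fx=3.2,fy=3.2,interpolation=cv2.INTER_CUBIC))
```

```text
(no output)
```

View pics/w1z.png

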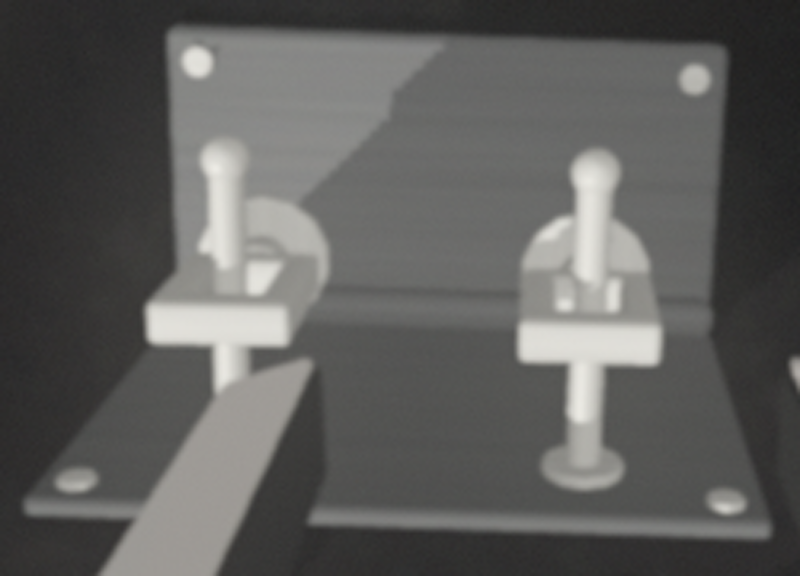

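Run:
```python
from h import *
np.set_printoptions(precision=4,suppress=True)
class S(dict):pass
s={'ee_pos':np.array([0.4154,0.3445,0.2337]),'tool_rot':status.sense()['tool_rot']}
c=cam('wrist',s)
f=lambda u,v,z: onz(c,np.array([u,v])/3.2-.34+np.array([150,160]),z)
print('cam',-c[1].T@c[2])
tl,tr,bl=f(597,172,.115),f(225,160,.115),f(583,465,.115)
lt,rt=f(590,343,.128),f(219,323,.128)
a,b=f(518,345,.128),f(661,345,.128)
print('tips',tl,tr,np.linalg.norm(tl-tr),'az',np.degrees(np.arctan2(*(tl-tr)[[1,0]])))
print('base',bl,np.linalg.norm(bl-tl),np.degrees(np.arctan2(*(bl-tl)[[1,0]])))
print('loop tops',lt,rt,np.linalg.norm(lt-rt),'width',np.linalg.norm(a-b),np.degrees(np.arctan2(*(a-b)[[1,0]])), 'along peg',np.linalg.norm(lt[:2]-tl[:2]))
print(a,b)
```

```text
cam [0.3398 0.3269 0.4124]
tips [0.4039 0.3525 0.115 ] [0.4205 0.2698 0.115 ] 0.08435404146261863 az 101.32878380660735
base [0.4752 0.3665 0.115 ] 0.07260444721516779 11.068648937657962
loop tops [0.4398 0.3592 0.128 ] [0.4542 0.2772 0.128 ] 0.08331632728229812 width 0.032195818461450997 -76.77718920602912 along peg 0.03649767980936052
[0.444  0.3436 0.128 ] [0.4366 0.3749 0.128 ]
```

The bolt's loop top is at (334,267) and the left peg's tip at (336,214). The loop measures 32.2 mm wide and the peg spacing 84.4 mm, which match the given sizes. Now I'll descend.

Call:
{"api": "carry_out", "payload": {
  "steps": [
    {"rx":0,"ry":0,"rz":-1,"dx":12,"dy":7,"dz":-18,"gripper":-0.4},
    {"rx":0,"ry":0,"rz":-1,"dx":12,"dy":7,"dz":-22,"gripper":-0.4},
    {"rx":0,"ry":0,"rz":0,"dx":0,"dy":0,"dz":-22,"gripper":-0.4},
    {"rx":0,"ry":0,"rz":0,"dx":0,"dy":0,"dz":-22,"gripper":-0.4},
    {"rx":0,"ry":0,"rz":0,"dx":0,"dy":0,"dz":-22,"gripper":-0.4},
    {"rx":0,"ry":0,"rz":0,"dx":0,"dy":0,"dz":-20,"gripper":-0.4},
    {"rx":0,"ry":0,"rz":0,"dx":0,"dy":0,"dz":-12,"gripper":-0.4},
    {"rx":0,"ry":0,"rz":0,"dx":0,"dy":0,"dz":0,"gripper":-0.4}
  ]
}}

```text
t: 3.35
ee_pos: [0.4344, 0.3693, 0.0891]
tool_rot: [0.319, -3.124, -0.002]
ft_force: [-0.3, 0.3, 0.2]
grip_width: 0.0659
```

Run:
```python
from h import *
np.set_printoptions(precision=4,suppress=True)
s=status.sense();im=vision.snapshot('wrist');save(im,'w2');print(s['ee_pos'],s['tool_rot'],s['qpos'],s['ft_force'])
T=R.from_rotvec(s['tool_rot']).as_matrix();print(np.degrees(np.arctan2(T[1,1],T[0,1])))
```

```text
[0.4344 0.3693 0.0891] [ 0.3194 -3.1238 -0.0017] [-0.8737  0.3909  0.0708  1.9499 -0.04    0.8025  0.9942] [-0.2811  0.2809  0.1649]
101.67514806402872
```

View pics/w2.png

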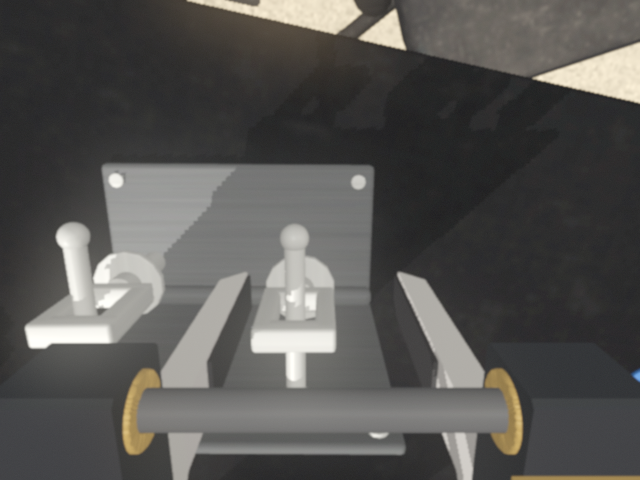

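The bolt's loop shows at (294,335), left of the jaw mid-line at column 322. The arm drifted about 10 mm sideways on the way down, so I'll correct that.

Call:
{"api": "carry_out", "payload": {
  "steps": [
    {"rx":0,"ry":0,"rz":0,"dx":3,"dy":-5,"dz":0,"gripper":-0.4},
    {"rx":0,"ry":0,"rz":0,"dx":3,"dy":-5,"dz":0,"gripper":-0.4},
    {"rx":0,"ry":0,"rz":0,"dx":0,"dy":0,"dz":0,"gripper":-0.4},
    {"rx":0,"ry":0,"rz":0,"dx":0,"dy":0,"dz":0,"gripper":-0.4},
    {"rx":0,"ry":0,"rz":0,"dx":0,"dy":0,"dz":0,"gripper":-0.4},
    {"rx":0,"ry":0,"rz":0,"dx":0,"dy":0,"dz":0,"gripper":-0.4},
    {"rx":0,"ry":0,"rz":0,"dx":0,"dy":0,"dz":0,"gripper":-0.4},
    {"rx":0,"ry":0,"rz":0,"dx":0,"dy":0,"dz":0,"gripper":-0.4}
  ]
}}

```text
t: 4.2
ee_pos: [0.4429, 0.3603, 0.094]
tool_rot: [-0.319, 3.122, 0.009]
ft_force: [-0.0, -0.1, 0.5]
grip_width: 0.0657
```

Call:
{"api": "carry_out", "payload": {
  "steps": [
    {"rx":0,"ry":0,"rz":0,"dx":-1,"dy":-0.5,"dz":-3,"gripper":-0.4},
    {"rx":0,"ry":0,"rz":0,"dx":-1,"dy":-0.5,"dz":-2,"gripper":-0.4},
    {"rx":0,"ry":0,"rz":0,"dx":0,"dy":0,"dz":0,"gripper":0},
    {"rx":0,"ry":0,"rz":0,"dx":0,"dy":0,"dz":0,"gripper":0.2},
    {"rx":0,"ry":0,"rz":0,"dx":0,"dy":0,"dz":0,"gripper":0.2},
    {"rx":0,"ry":0,"rz":0,"dx":0,"dy":0,"dz":0,"gripper":0.2},
    {"rx":0,"ry":0,"rz":0,"dx":0,"dy":0,"dz":0,"gripper":0.2},
    {"rx":0,"ry":0,"rz":0,"dx":0,"dy":0,"dz":0,"gripper":0.2}
  ],
  "squeeze": 25
}}

```text
t: 5.0
ee_pos: [0.4404, 0.3593, 0.0882]
tool_rot: [-0.319, 3.122, 0.008]
ft_force: [-1.1, -0.4, 0.3]
grip_width: 0.0375
```

Run:
```python
from h import *
np.set_printoptions(precision=4,suppress=True)
s=status.sense();im=vision.snapshot('wrist');save(im,'w3');print(s['ee_pos'],s['tool_rot'],s['joint_vel'],s['ft_force'])
T=R.from_rotvec(s['tool_rot']).as_matrix();print(np.degrees(np.arctan2(T[1,1],T[0,1])),T[:,2])
```

```text
[0.4404 0.3593 0.0882] [-0.3191  3.1222  0.0081] [ 0.0005 -0.001  -0.0001 -0.     -0.0024  0.0005  0.0001] [-1.0571 -0.4173  0.2548]
101.67191303942555 [ 0.0026  0.0055 -1.    ]
```

View pics/w3.png

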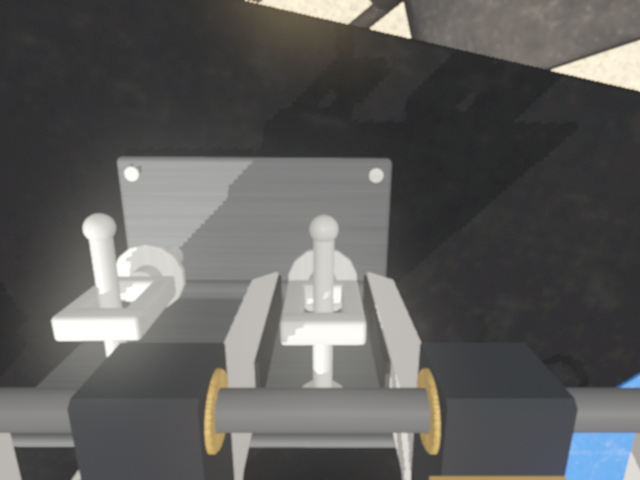

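The loop at (323,320) is centred between the fingers. Closing on it.

Call:
{"api": "carry_out", "payload": {
  "steps": [
    {"rx":0,"ry":0,"rz":0,"dx":0,"dy":0,"dz":0,"gripper":1},
    {"rx":0,"ry":0,"rz":0,"dx":0,"dy":0,"dz":0,"gripper":1},
    {"rx":0,"ry":0,"rz":0,"dx":0,"dy":0,"dz":0,"gripper":1},
    {"rx":0,"ry":0,"rz":0,"dx":0,"dy":0,"dz":2,"gripper":1},
    {"rx":0,"ry":0,"rz":0,"dx":0,"dy":0,"dz":2,"gripper":1},
    {"rx":0,"ry":0,"rz":0,"dx":0,"dy":0,"dz":1,"gripper":1},
    {"rx":0,"ry":0,"rz":0,"dx":0,"dy":0,"dz":0,"gripper":1},
    {"rx":0,"ry":0,"rz":0,"dx":0,"dy":0,"dz":0,"gripper":1}
  ],
  "squeeze": 40
}}

```text
t: 5.85
ee_pos: [0.4404, 0.3592, 0.0936]
tool_rot: [-0.319, 3.122, 0.008]
ft_force: [-0.1, 0.4, -1.8]
grip_width: 0.0321
```

Run:
```python
from h import *
np.set_printoptions(precision=4,suppress=True)
s=status.sense();im=vision.snapshot('wrist');save(im,'w4');print(s['ee_pos'],s['tool_rot'],s['joint_vel'],s['ft_force'],s['grip_width'])
T=R.from_rotvec(s['tool_rot']).as_matrix();print(np.degrees(np.arctan2(T[1,1],T[0,1])),T[:,2])
cv2.imwrite('pics/w4z.png',cv2.resize(im[180:400,220:440,::-1],None,fx=2.7,fy=2.7,interpolation=cv2.INTER_CUBIC))
```

```text
[0.4404 0.3592 0.0936] [-0.319   3.1224  0.0079] [ 0.0001  0.0004  0.0005 -0.0015  0.0007 -0.0017  0.0004] [-0.0688  0.4035 -1.7938] 0.03208817553567646
101.66832004151689 [ 0.0024  0.0053 -1.    ]
```

View pics/w4z.png

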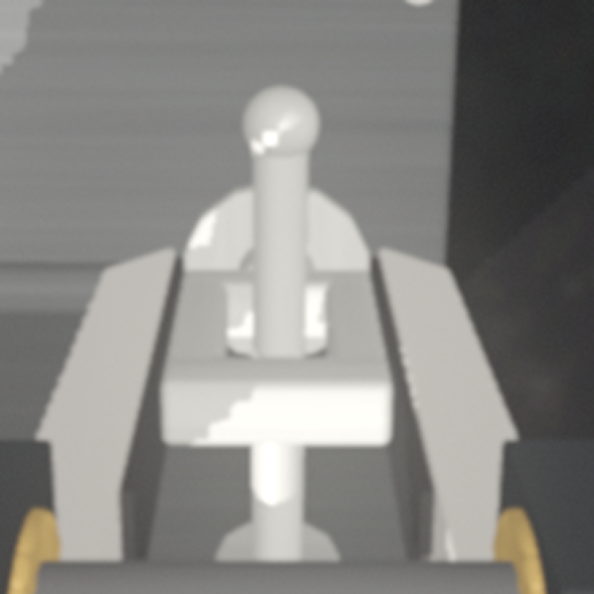

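Gripped (opening 32.1 mm) and lifted 5 mm, with the peg in mid-window. Sliding off along the peg.

Call:
{"api": "carry_out", "payload": {
  "steps": [
    {"rx":0,"ry":0,"rz":0,"dx":-3,"dy":-0.6,"dz":0,"gripper":1},
    {"rx":0,"ry":0,"rz":0,"dx":-4,"dy":-0.8,"dz":0,"gripper":1},
    {"rx":0,"ry":0,"rz":0,"dx":-4,"dy":-0.8,"dz":0,"gripper":1},
    {"rx":0,"ry":0,"rz":0,"dx":-4,"dy":-0.8,"dz":0,"gripper":1},
    {"rx":0,"ry":0,"rz":0,"dx":-4,"dy":-0.8,"dz":0,"gripper":1},
    {"rx":0,"ry":0,"rz":0,"dx":-4,"dy":-0.8,"dz":0,"gripper":1},
    {"rx":0,"ry":0,"rz":0,"dx":-1,"dy":0,"dz":0,"gripper":1},
    {"rx":0,"ry":0,"rz":0,"dx":0,"dy":0,"dz":0,"gripper":1}
  ]
}}

```text
t: 6.7
ee_pos: [0.4135, 0.354, 0.0935]
tool_rot: [-0.32, 3.123, 0.008]
ft_force: [-0.4, 0.4, -1.2]
grip_width: 0.0316
```

Call:
{"api": "carry_out", "payload": {
  "steps": [
    {"rx":0,"ry":0,"rz":0,"dx":-4,"dy":-0.8,"dz":0,"gripper":1},
    {"rx":0,"ry":0,"rz":0,"dx":-5,"dy":-1,"dz":0,"gripper":1},
    {"rx":0,"ry":0,"rz":0,"dx":-5,"dy":-1,"dz":0,"gripper":1},
    {"rx":0,"ry":0,"rz":0,"dx":-5,"dy":-1,"dz":0,"gripper":1},
    {"rx":0,"ry":0,"rz":0,"dx":-5,"dy":-1,"dz":0,"gripper":1},
    {"rx":0,"ry":0,"rz":0,"dx":-5,"dy":-1,"dz":0,"gripper":1},
    {"rx":0,"ry":0,"rz":0,"dx":-5,"dy":-1,"dz":0,"gripper":1},
    {"rx":0,"ry":0,"rz":0,"dx":-4,"dy":-0.8,"dz":0,"gripper":1}
  ]
}}

```text
t: 7.5
ee_pos: [0.3726, 0.3457, 0.0935]
tool_rot: [-0.319, 3.123, 0.008]
ft_force: [-0.5, 0.4, -1.4]
grip_width: 0.0317
```

Run:
```python
from h import *
np.set_printoptions(precision=4,suppress=True)
s=status.sense();im=vision.snapshot('wrist');save(im,'w5');print(s['ee_pos'],s['tool_rot'],s['qpos'],s['ft_force'],s['grip_width'])
```

```text
[0.3726 0.3457 0.0935] [-0.3193  3.1227  0.0077] [-0.923   0.2931  0.0577  2.0856 -0.0268  0.7582  0.9262] [-0.4913  0.3667 -1.3891] 0.031734160610136966
```

View pics/w5.png

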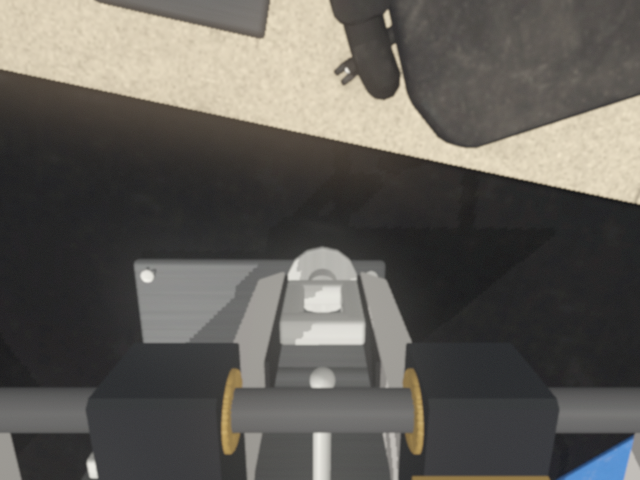

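The loop is clear of the peg, whose tip shows at (322,380). I'll lift, and work out the rotation to a hover pose over the slot.

Call:
{"api": "carry_out", "payload": {
  "steps": [
    {"rx":0,"ry":0,"rz":0,"dx":-2,"dy":0,"dz":10,"gripper":1},
    {"rx":0,"ry":0,"rz":0,"dx":-2,"dy":0,"dz":22,"gripper":1},
    {"rx":0,"ry":0,"rz":0,"dx":0,"dy":0,"dz":26,"gripper":1},
    {"rx":0,"ry":0,"rz":0,"dx":0,"dy":-5,"dz":26,"gripper":1},
    {"rx":0,"ry":0,"rz":-3,"dx":3,"dy":-10,"dz":26,"gripper":1},
    {"rx":0,"ry":0,"rz":-5,"dx":5,"dy":-15,"dz":16,"gripper":1},
    {"rx":0,"ry":0,"rz":-5,"dx":5,"dy":-15,"dz":6,"gripper":1},
    {"rx":0,"ry":0,"rz":-5,"dx":5,"dy":-15,"dz":0,"gripper":1}
  ]
}}

```text
t: 8.35
ee_pos: [0.385, 0.2849, 0.236]
tool_rot: [0.183, 3.132, 0.011]
ft_force: [0.2, 0.5, -2.1]
grip_width: 0.0315
```

```bash
cat >> h.py <<'E'
def target(yaw_deg,pos,h):
    """tool pose with bolt at height h (m, flange underside) above pos along slope normal; yaw of mill"""
    a=np.radians(yaw_deg); n=np.array([-.5*np.cos(a),-.5*np.sin(a),np.sqrt(.75)]); y=np.array([-np.sin(a),np.cos(a),0])
    z=-n; x=np.cross(y,z); return np.array(pos)+n*(h), np.c_[x,y,z], n
def delta(s,P,M):
    T=R.from_rotvec(s['tool_rot']).as_matrix()
    return (P-s['ee_pos'])*1e3, np.degrees(R.from_matrix(M@T.T).as_rotvec())
E
python3 - <<'E'
from h import *
np.set_printoptions(precision=4,suppress=True)
s=status.sense();print(s['ee_pos'],s['qpos'],s['grip_width'])
P,M,n=target(-53,[.563,.032,.09],.014+.1)
print(P,*delta(s,P,M))
E
```

```text
[0.385  0.2849 0.236 ] [-0.8952  0.0642  0.1317  2.0064 -0.0121  1.0636  0.6961] 0.03147314911578893
[0.5287 0.0775 0.1887] [ 143.6767 -207.3769  -47.245 ] [-15.6128 -26.3428 -45.3538]
```

Call:
{"api": "carry_out", "payload": {
  "steps": [
    {"rx":-1.9,"ry":-3.3,"rz":-5.7,"dx":16,"dy":-24,"dz":-3,"gripper":1},
    {"rx":-1.9,"ry":-3.3,"rz":-5.7,"dx":16,"dy":-24,"dz":-3,"gripper":1},
    {"rx":-1.9,"ry":-3.3,"rz":-5.7,"dx":16,"dy":-24,"dz":-3,"gripper":1},
    {"rx":-1.9,"ry":-3.3,"rz":-5.7,"dx":16,"dy":-24,"dz":-3,"gripper":1},
    {"rx":-1.9,"ry":-3.3,"rz":-5.7,"dx":16,"dy":-24,"dz":-3,"gripper":1},
    {"rx":-1.9,"ry":-3.3,"rz":-5.7,"dx":16,"dy":-24,"dz":-3,"gripper":1},
    {"rx":-1.9,"ry":-3.3,"rz":-5.7,"dx":16,"dy":-20,"dz":-3,"gripper":1},
    {"rx":-1.9,"ry":-3.3,"rz":-5.7,"dx":10,"dy":-10,"dz":-3,"gripper":1}
  ]
}}

```text
t: 9.15
ee_pos: [0.5134, 0.1016, 0.2209]
tool_rot: [1.23, 2.326, -0.299]
ft_force: [0.1, -0.5, -1.7]
grip_width: 0.0319
```

Run:
```python
from h import *
np.set_printoptions(precision=4,suppress=True)
s=status.sense();print(s['ee_pos'],s['qpos'],s['grip_width'])
P,M,n=target(-53,[.563,.032,.09],.014+.1)
print(P,*delta(s,P,M))
im=vision.snapshot('wrist');save(im,'w6')
```

```text
[0.5134 0.1016 0.2209] [-0.9048  0.1278  0.2242  2.1031  0.6153  1.0192 -0.4419] 0.031925048285350234
[0.5287 0.0775 0.1887] [ 15.3367 -24.0673 -32.1824] [-0.3106  2.1694  2.2164]
```

View pics/w6.png

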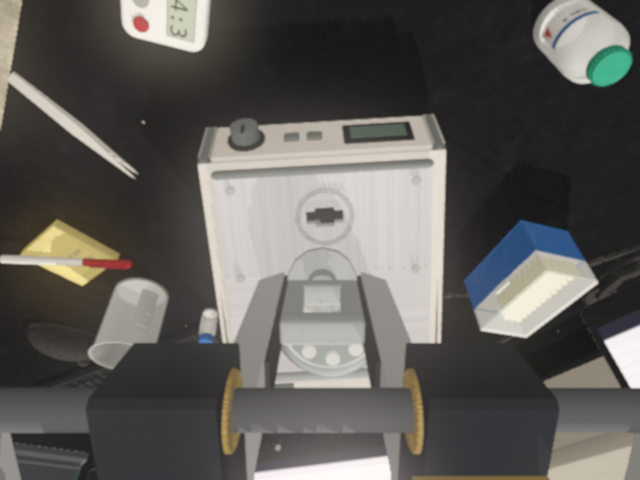

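The slot is clear of the bolt at about (324,216), with the ring around it. Zooming in to fit the pose.

Run:
```python
from h import *
im=cv2.imread('pics/w6.png')[100:290,190:456];cv2.imwrite('pics/w6z.png',cv2.resize(im,None,fx=3,fy=3,interpolation=cv2.INTER_CUBIC))
im=cv2.imread('pics/w6.png')[180:255,285:365];cv2.imwrite('pics/w6y.png',cv2.resize(im,None,fx=8,fy=8,interpolation=cv2.INTER_CUBIC))
```

```text
(no output)
```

View pics/w6z.png

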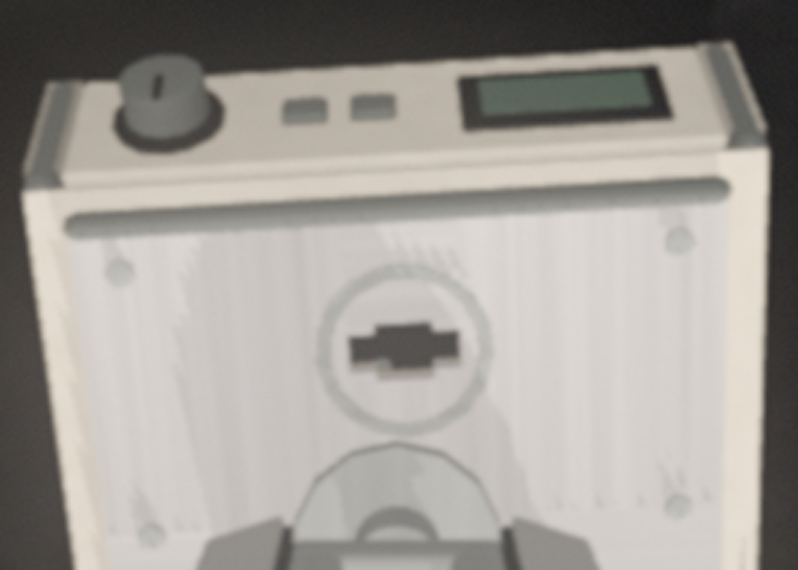

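View pics/w6y.png

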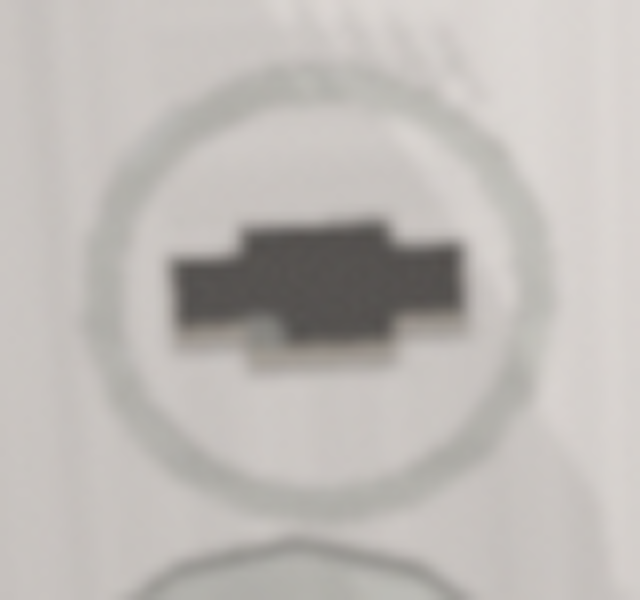

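```bash
cat > fit2.py <<'E'
from fit import *
s6={'ee_pos':np.array([0.5134,0.1016,0.2209]),'tool_rot':np.array([1.23,2.326,-0.299])}
import sys
s6['tool_rot']=status.sense()['tool_rot']; s6['ee_pos']=status.sense()['ee_pos']
cw=cam('wrist',s6)
# params: x y yaw hf z0 u h
def slotP(p,du=0,dv=0,dn=0):
    c=np.sqrt(.75)
    u=p[5]+du; n=p[6]+dn  # u from mid-slope along slope
    return W(p,[u*c-.5*n, dv, p[3]+.1155/2+u*.5+c*n])
def MP2(p): return {'bfr':(-.1,-.1,p[4]),'tfr':(-.1,-.1,p[3]),'tfl':(-.1,.1,p[3]),'bbr':(.1,-.1,p[4]),'tbr':(.1,-.1,p[3]+.1155),'tbl':(.1,.1,p[3]+.1155)}
sy=lambda z:(np.array(z)+.5)/8-.5+np.array([285,180])
sz=lambda z:(np.array(z)+.5)/3-.5+np.array([190,100])
# image left = mill right(-y)? determined by sign: dv
slotobs=[((-1,1),(175,258)),((-1,-1),(177,352)),((1,1),(463,243)),((1,-1),(466,335))]
def resid(p,sw=1,use=('scene','side','wrist')):
    o=[]
    for n in ('scene','side'):
        if n not in use: continue
        og,d=ml[n]
        for k,v in d.items(): o.append(sw*(proj(cs[n],W(p,MP2(p)[k]))[0]-px(v,4.5,og)))
    for n,z,og in (('scene',(197,207),(300,200)),('side',(198,245),(300,195))):
        if n in use: o.append(sw*(proj(cs[n],slotP(p))[0]-px(z,4.5,og)))
    if 'wrist' in use:
        for (a,b),z in slotobs:
            o.append(1*(proj(cw,slotP(p,-b*.00525,a*.0155))[0]-sy(z)))
        o.append(2*(proj(cw,slotP(p,0,0,.0015))[0]-sy((319,291))))
        for e in (-1,1):
            o.append(proj(cw,slotP(p,0,e*.0245,.0015))[0]-sy((85 if e<0 else 553,291))) if 0 else None
        for k,z in (('tfr',(25,190)),('tfl',(767,148))): o.append(proj(cw,W(p,MP2(p)[k]))[0]-sz(z))
    o.append([(p[3]-.06)*300,(p[4])*100,(p[6]-.004)*300])
    return np.concatenate(o)
if __name__=='__main__':
    sgn=None
    for sgn in (-1,1):
        so=slotobs
        slotobs=[((sgn*a,-b),z) for (a,b),z in so] if sgn<0 else so
        if sgn<0:
            slotobs=[((a,b),z) for (a,b),z in so]
        for use in (('scene','side','wrist'),('wrist',),('scene','side')):
          r=least_squares(resid,[.6,-.01,-.92,.06,0,-.06,.004],args=(1,use))
          p=r.x;print(use,p,'yaw',np.degrees(p[2]),'slot',slotP(p),'cost',r.cost);print(np.round(r.fun,1))
        break
E
python3 fit2.py
```

```text
('scene', 'side', 'wrist') [ 0.6028 -0.0105 -0.9241  0.0572  0.01   -0.0662  0.0039] yaw -52.946289909008954 slot [0.5671 0.0368 0.0852] cost 13.518117469489361
[ 1.1  0.3  0.6 -0.5  1.1  0.8  0.8  0.   2.8 -0.4 -0.4 -0.4 -0.7 -0.1
 -1.2 -0.   0.8 -0.4  0.4 -0.1 -0.6  0.9 -1.1 -0.8 -0.5 -0.3  0.5 -1.1
  0.7 -0.3  0.2  1.3 -1.2 -0.4  0.7 -0.8 -0.9  1.  -0. ]
('wrist',) [ 0.6037 -0.0119 -0.9263  0.0559 -0.     -0.0661  0.0025] yaw -53.073395432223386 slot [0.5685 0.0349 0.0828] cost 3.2696756737274444
[-0.9 -0.8 -0.3 -0.4  0.4 -1.   0.5 -0.3  0.3  1.2 -0.4  0.1  0.1  0.1
 -1.2 -0.  -0.5]
('scene', 'side') [ 0.6011 -0.0102 -0.9138  0.0572  0.0115 -0.0629  0.0051] yaw -52.35737488633282 slot [0.5663 0.0349 0.0879] cost 6.854553102729571
[ 0.6  0.5  0.1  0.1  1.   0.4  0.6 -0.   1.8 -0.7 -0.9 -0.2 -1.2  0.6
 -1.4 -0.1 -0.3 -0.6  0.6 -0.3 -0.4  0.5 -0.8  1.2  0.3]
```

Run:
```python
from h import *
np.set_printoptions(precision=2,suppress=True)
p=vision.camera_params('wrist');Mi=np.linalg.inv(np.array(p['mount']));K=np.array(p['mtx'])
c=(K,Mi[:3,:3],Mi[:3,3])
for nm,P in dict(flange_edge=(.017,0,.0102),flange_lo=(.017,0,.0142),flL=(0.0,.017,.0102),top_front=(.005,0,-.0398),top_back=(-.005,0,-.0398),topl=(.005,.016,-.0398),topr=(.005,-.016,-.0398)).items(): print(nm,proj(c,np.array(P)))
im=cv2.imread('pics/w6.png')[235:355,260:390];cv2.imwrite('pics/w6x.png',cv2.resize(im,None,fx=5,fy=5,interpolation=cv2.INTER_CUBIC))
```

```text
flange_edge [[321.16 250.37]]
flange_lo [[321.18 247.79]]
flL [[356.29 283.8 ]]
top_front [[320.89 323.96]]
top_back [[320.9  348.25]]
topl [[364.6  323.98]]
topr [[277.17 323.95]]
```

View pics/w6x.png

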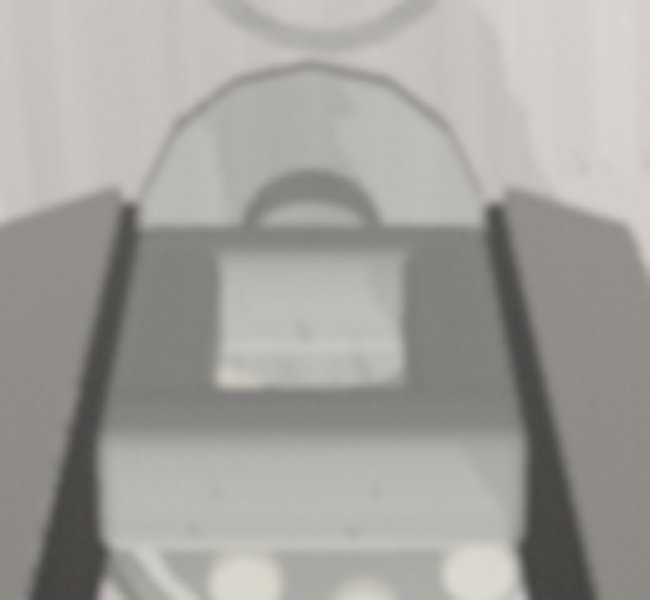

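```bash
cat >> h.py <<'E'
OFF=(.0012,.00075)
def tgt(slot,h,yaw=-53,ang=0):
    P,M,n=target(yaw,slot,.0142+h); P=P-M[:,0]*OFF[0]-M[:,1]*OFF[1]
    return P,M
E
python3 - <<'E'
from h import *
np.set_printoptions(precision=2,suppress=True)
s=status.sense()
print(*delta(s,*tgt([.5675,.0362,.085],.06)))
E
```

```text
[ 31.51 -37.37 -70.01] [-0.14  2.37  2.57]
```

Call:
{"api": "carry_out", "payload": {
  "steps": [
    {"rx":0,"ry":0.6,"rz":0.6,"dx":5,"dy":-6,"dz":-11,"gripper":1},
    {"rx":0,"ry":0.6,"rz":0.6,"dx":6,"dy":-7,"dz":-13,"gripper":1},
    {"rx":0,"ry":0.6,"rz":0.6,"dx":6,"dy":-7,"dz":-13,"gripper":1},
    {"rx":0,"ry":0.6,"rz":0.6,"dx":6,"dy":-7,"dz":-13,"gripper":1},
    {"rx":0,"ry":0,"rz":0,"dx":5,"dy":-6,"dz":-12,"gripper":1},
    {"rx":0,"ry":0,"rz":0,"dx":3,"dy":-3,"dz":-7,"gripper":1},
    {"rx":0,"ry":0,"rz":0,"dx":0,"dy":0,"dz":0,"gripper":1},
    {"rx":0,"ry":0,"rz":0,"dx":0,"dy":0,"dz":0,"gripper":1}
  ]
}}

```text
t: 10.0
ee_pos: [0.5459, 0.0654, 0.1485]
tool_rot: [1.166, 2.403, -0.308]
ft_force: [0.4, 0.1, -0.8]
grip_width: 0.0314
```

Run:
```python
from h import *
np.set_printoptions(precision=4,suppress=True)
s=status.sense();print(s['ee_pos'],s['qpos'],s['grip_width'],s['ft_force'])
print(*delta(s,*tgt([.5675,.0362,.085],.06)))
c=cam('wrist',s);im=vision.snapshot('wrist');save(im,'w7')
r=finder.place_of('wrist','slot');print([(x['at'],x['p']) for x in r[:2]], proj(c,[.5675,.0362,.085]))
cv2.imwrite('pics/w7z.png',cv2.resize(im[170:320,245:405,::-1],None,fx=4,fy=4,interpolation=cv2.INTER_CUBIC))
```

```text
[0.5459 0.0654 0.1485] [-0.8047  0.2493  0.2662  2.1376  0.6279  0.809  -0.3322] 0.031376811631062845 [ 0.3667  0.0937 -0.7699]
[-0.6562 -0.8872  1.3452] [-0.5766 -0.7831 -1.1534]
[([318.7, 248.3], 0.75)] [[320.1635 246.3305]]
```

View pics/w7z.png

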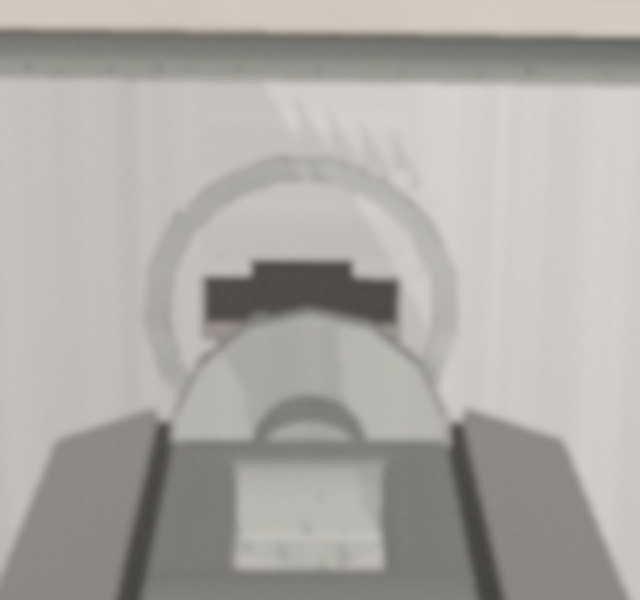

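Run:
```python
from h import *
np.set_printoptions(precision=4,suppress=True)
s=status.sense();c=cam('wrist',s)
print('depth pred',(c[1]@np.array([.5675,.0362,.085])+c[2]))
T=R.from_rotvec(s['tool_rot']).as_matrix()
o,d=ray(c,(320.0,246.75)); zc=d@c[1][2]
for D in (.264,.268,.272):
    X=o+d*D/zc; print(D,X,'tool',T.T@(X-s['ee_pos']), delta(s,*tgt(X,.028)))
```

```text
depth pred [-0.0015  0.0088  0.2642]
0.264 [0.5677 0.0362 0.0853] tool [-0.0012 -0.0008  0.0732] (array([  9.0778, -13.9046, -26.2254]), array([-0.5913, -0.7452, -1.1453]))
0.268 [0.5695 0.0339 0.0826] tool [-0.0024 -0.0009  0.077 ] (array([ 10.8516, -16.212 , -28.9729]), array([-0.5913, -0.7452, -1.1453]))
0.272 [0.5712 0.0316 0.0799] tool [-0.0036 -0.0009  0.0808] (array([ 12.6254, -18.5195, -31.7205]), array([-0.5913, -0.7452, -1.1453]))
```

Call:
{"api": "carry_out", "payload": {
  "steps": [
    {"rx":-0.3,"ry":-0.4,"rz":-0.6,"dx":2,"dy":-3,"dz":-5,"gripper":1},
    {"rx":-0.3,"ry":-0.4,"rz":-0.5,"dx":2.5,"dy":-4,"dz":-7,"gripper":1},
    {"rx":0,"ry":0,"rz":0,"dx":2.5,"dy":-4,"dz":-7,"gripper":1},
    {"rx":0,"ry":0,"rz":0,"dx":2,"dy":-2.5,"dz":-5,"gripper":1},
    {"rx":0,"ry":0,"rz":0,"dx":1,"dy":-1,"dz":-2,"gripper":1},
    {"rx":0,"ry":0,"rz":0,"dx":0,"dy":0,"dz":0,"gripper":1},
    {"rx":0,"ry":0,"rz":0,"dx":0,"dy":0,"dz":0,"gripper":1},
    {"rx":0,"ry":0,"rz":0,"dx":0,"dy":0,"dz":0,"gripper":1}
  ]
}}

```text
t: 10.9
ee_pos: [0.5568, 0.051, 0.1208]
tool_rot: [1.183, 2.375, -0.316]
ft_force: [0.7, 0.3, -1.4]
grip_width: 0.0316
```

Run:
```python
from h import *
np.set_printoptions(precision=3,suppress=True)
s=status.sense();print(s['ee_pos'],s['joint_vel'],s['ft_force'])
for h in (.03,.0): print(*delta(s,*tgt([.569,.0345,.0833],h)))
im=vision.snapshot('wrist');save(im,'w8')
cv2.imwrite('pics/w8z.png',cv2.resize(im[150:320,225:425,::-1],None,fx=3.5,fy=3.5,interpolation=cv2.INTER_CUBIC))
im=vision.snapshot('side');save(im,'s8')
cv2.imwrite('pics/s8z.png',cv2.resize(im[190:300,290:440,::-1],None,fx=5,fy=5,interpolation=cv2.INTER_CUBIC))
```

```text
[0.557 0.051 0.121] [-0.    -0.002  0.001 -0.    -0.001  0.003  0.003] [ 0.728  0.337 -1.408]
[-1.088 -0.147  1.336] [ 0.026  0.134 -0.074]
[  7.939 -12.127 -24.645] [ 0.026  0.134 -0.074]
```

View pics/w8z.png

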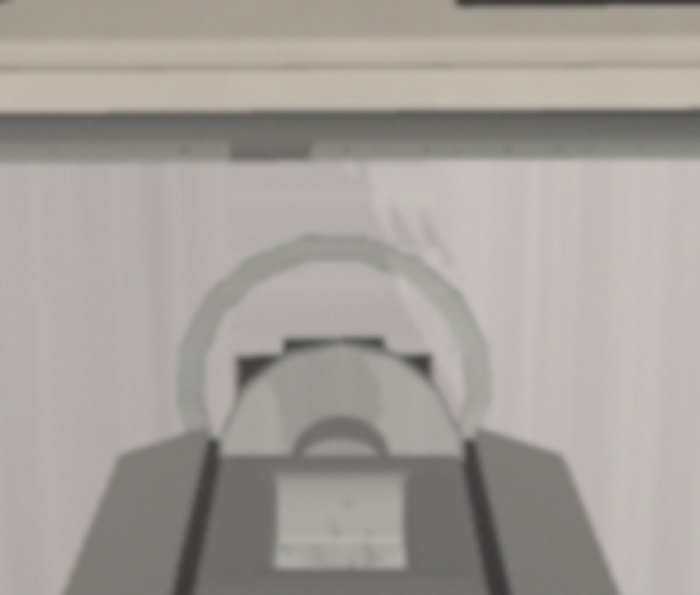

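View pics/s8z.png

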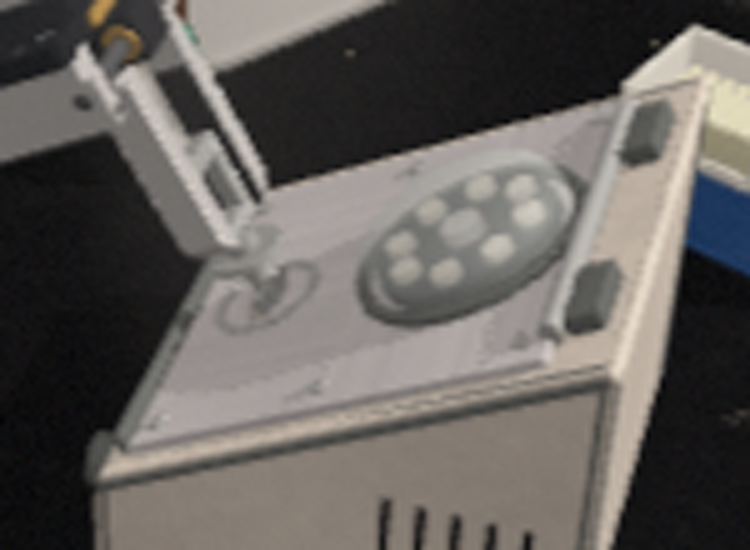

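Run:
```python
from h import *
np.set_printoptions(precision=4,suppress=True)
s=status.sense();c=cam('wrist',s)
T=R.from_rotvec(s['tool_rot']).as_matrix()
o,d=ray(c,(320.2,260.0)); zc=d@c[1][2]
for D in (.232,.2345,.237):
    X=o+d*D/zc; print(D,X,'tool',T.T@(X-s['ee_pos']), *delta(s,*tgt(X,.0)))
```

```text
0.232 [0.568  0.0355 0.085 ] tool [ 0.0014 -0.0006  0.0407] [  6.9003 -11.2152 -23.0134] [ 0.0168  0.1447 -0.0784]
0.2345 [0.5691 0.034  0.0834] tool [ 0.0006 -0.0006  0.043 ] [  8.0422 -12.7393 -24.6415] [ 0.0168  0.1447 -0.0784]
0.237 [0.5703 0.0324 0.0818] tool [-0.0002 -0.0006  0.0454] [  9.1842 -14.2634 -26.2695] [ 0.0168  0.1447 -0.0784]
```

Slot in the tool frame is about (0.6, −0.6, 43) mm. I'll shift about 1.5 mm sideways, then go down the slope normal in small steps.

Call:
{"api": "carry_out", "payload": {
  "steps": [
    {"rx":0,"ry":0,"rz":0,"dx":-0.8,"dy":-1.2,"dz":0.3,"gripper":1},
    {"rx":0,"ry":0,"rz":0,"dx":0,"dy":0,"dz":0,"gripper":1},
    {"rx":0,"ry":0,"rz":0,"dx":0.6,"dy":-0.8,"dz":-1.7,"gripper":1},
    {"rx":0,"ry":0,"rz":0,"dx":0.6,"dy":-0.8,"dz":-1.7,"gripper":1},
    {"rx":0,"ry":0,"rz":0,"dx":0.6,"dy":-0.8,"dz":-1.7,"gripper":1},
    {"rx":0,"ry":0,"rz":0,"dx":0.6,"dy":-0.8,"dz":-1.7,"gripper":1},
    {"rx":0,"ry":0,"rz":0,"dx":0,"dy":0,"dz":0,"gripper":1},
    {"rx":0,"ry":0,"rz":0,"dx":0,"dy":0,"dz":0,"gripper":1}
  ]
}}

```text
t: 11.8
ee_pos: [0.5586, 0.0472, 0.114]
tool_rot: [1.182, 2.375, -0.314]
ft_force: [-1.0, 1.4, -2.8]
grip_width: 0.0318
```

Run:
```python
from h import *
np.set_printoptions(precision=4,suppress=True)
s=status.sense();print(s['ee_pos'],s['ft_force'],s['torque'],*delta(s,*tgt([.5691,.034,.0834],0)))
P,M,n=target(-53,[0,0,0],0);T=R.from_rotvec(s['tool_rot']).as_matrix()
print('seat in tool mm',M.T@(delta(s,*tgt([.5691,.034,.0834],0))[0]))
im=vision.snapshot('wrist');save(im,'w9')
cv2.imwrite('pics/w9z.png',cv2.resize(im[150:320,225:425,::-1],None,fx=3.5,fy=3.5,interpolation=cv2.INTER_CUBIC))
```

```text
[0.5586 0.0472 0.114 ] [-0.9866  1.3754 -2.7855] [0.7765 0.5499 0.0532] [  6.2348  -8.8149 -17.6978] [-0.0553  0.1689 -0.1331]
seat in tool mm [-0.4973 -0.3256 20.7228]
```

View pics/w9z.png

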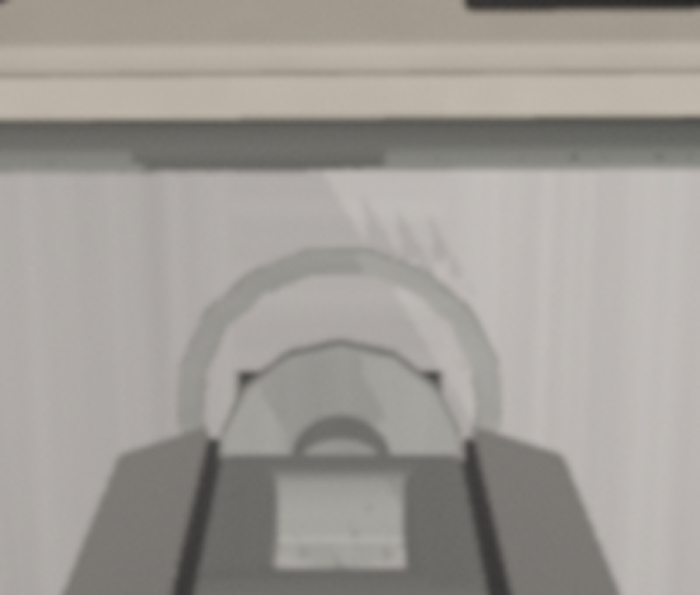

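A light side force of about 2 N pushes downslope, so the head is touching the upslope edge. I'll nudge 0.8 mm downslope and go on.

Call:
{"api": "carry_out", "payload": {
  "steps": [
    {"rx":0,"ry":0,"rz":0,"dx":-0.4,"dy":0.55,"dz":-0.4,"gripper":1},
    {"rx":0,"ry":0,"rz":0,"dx":0,"dy":0,"dz":0,"gripper":1},
    {"rx":0,"ry":0,"rz":0,"dx":0.6,"dy":-0.8,"dz":-1.7,"gripper":1},
    {"rx":0,"ry":0,"rz":0,"dx":0.6,"dy":-0.8,"dz":-1.7,"gripper":1},
    {"rx":0,"ry":0,"rz":0,"dx":0,"dy":0,"dz":0,"gripper":1},
    {"rx":0,"ry":0,"rz":0,"dx":0,"dy":0,"dz":0,"gripper":1},
    {"rx":0,"ry":0,"rz":0,"dx":0,"dy":0,"dz":0,"gripper":1},
    {"rx":0,"ry":0,"rz":0,"dx":0,"dy":0,"dz":0,"gripper":1}
  ]
}}

```text
t: 12.65
ee_pos: [0.5596, 0.0455, 0.1101]
tool_rot: [1.182, 2.375, -0.314]
ft_force: [-0.4, -0.1, -1.5]
grip_width: 0.0313
```

```bash
cat > chk.py <<'E'
from h import *
np.set_printoptions(precision=3,suppress=True)
s=status.sense()
P,M,n=target(-53,[0,0,0],0)
d,r=delta(s,*tgt([.5691,.034,.0834],0))
print(s['ee_pos'],'F tool',M.T@s['ft_force'],'tq tool',M.T@s['torque'],'seat in tool mm',M.T@d,'rot',M.T@r,'q',s['qpos'],s['grip_width'])
E
python3 chk.py
```

```text
[0.56  0.045 0.11 ] F tool [ 0.875 -0.415  1.224] tq tool [ 0.031  0.604 -0.056] seat in tool mm [-0.727 -0.066 16.353] rot [0.181 0.093 0.006] q [-0.784  0.328  0.294  2.16   0.687  0.709 -0.401] 0.03133677107814511
```

Free again, at 16 mm to go. Continuing.

Call:
{"api": "carry_out", "payload": {
  "steps": [
    {"rx":0,"ry":0,"rz":0,"dx":0.6,"dy":-0.8,"dz":-1.7,"gripper":1},
    {"rx":0,"ry":0,"rz":0,"dx":0.6,"dy":-0.8,"dz":-1.7,"gripper":1},
    {"rx":0,"ry":0,"rz":0,"dx":0.6,"dy":-0.8,"dz":-1.7,"gripper":1},
    {"rx":0,"ry":0,"rz":0,"dx":0.6,"dy":-0.8,"dz":-1.7,"gripper":1},
    {"rx":0,"ry":0,"rz":0,"dx":0.6,"dy":-0.8,"dz":-1.7,"gripper":1},
    {"rx":0,"ry":0,"rz":0,"dx":0,"dy":0,"dz":0,"gripper":1},
    {"rx":0,"ry":0,"rz":0,"dx":0,"dy":0,"dz":0,"gripper":1},
    {"rx":0,"ry":0,"rz":0,"dx":0,"dy":0,"dz":0,"gripper":1}
  ]
}}

```text
t: 13.45
ee_pos: [0.5626, 0.0418, 0.1019]
tool_rot: [1.182, 2.374, -0.314]
ft_force: [-1.0, 0.5, 0.5]
grip_width: 0.0316
```

```bash
python3 chk.py
```

```text
[0.563 0.042 0.102] F tool [ 0.622 -0.469 -0.909] tq tool [ 0.103  0.593 -0.074] seat in tool mm [-0.749 -0.3    6.878] rot [0.197 0.111 0.003] q [-0.778  0.345  0.299  2.162  0.696  0.687 -0.408] 0.031574308786052926
```

Call:
{"api": "carry_out", "payload": {
  "steps": [
    {"rx":0,"ry":0,"rz":0,"dx":0.3,"dy":-0.4,"dz":-0.9,"gripper":1},
    {"rx":0,"ry":0,"rz":0,"dx":0.3,"dy":-0.4,"dz":-0.9,"gripper":1},
    {"rx":0,"ry":0,"rz":0,"dx":0.3,"dy":-0.4,"dz":-0.9,"gripper":1},
    {"rx":0,"ry":0,"rz":0,"dx":0,"dy":0,"dz":0,"gripper":1},
    {"rx":0,"ry":0,"rz":0,"dx":0,"dy":0,"dz":0,"gripper":1},
    {"rx":0,"ry":0,"rz":0,"dx":0,"dy":0,"dz":0,"gripper":1},
    {"rx":0,"ry":0,"rz":0,"dx":0,"dy":0,"dz":0,"gripper":1},
    {"rx":0,"ry":0,"rz":0,"dx":0,"dy":0,"dz":0,"gripper":1}
  ]
}}

```text
t: 14.25
ee_pos: [0.5628, 0.0419, 0.1018]
tool_rot: [1.183, 2.373, -0.315]
ft_force: [-4.5, 2.2, 5.8]
grip_width: 0.0318
```

```bash
python3 chk.py
python3 - <<'E'
from h import *
im=vision.snapshot('wrist');save(im,'w10')
cv2.imwrite('pics/w10z.png',cv2.resize(im[150:320,225:425,::-1],None,fx=3.5,fy=3.5,interpolation=cv2.INTER_CUBIC))
E
```

```text
[0.563 0.042 0.102] F tool [ 0.971 -2.313 -7.238] tq tool [ 0.538  0.607 -0.018] seat in tool mm [-0.781 -0.498  6.779] rot [ 0.186  0.169 -0.029] q [-0.779  0.346  0.299  2.162  0.697  0.688 -0.41 ] 0.031832603934789
```

View pics/w10z.png

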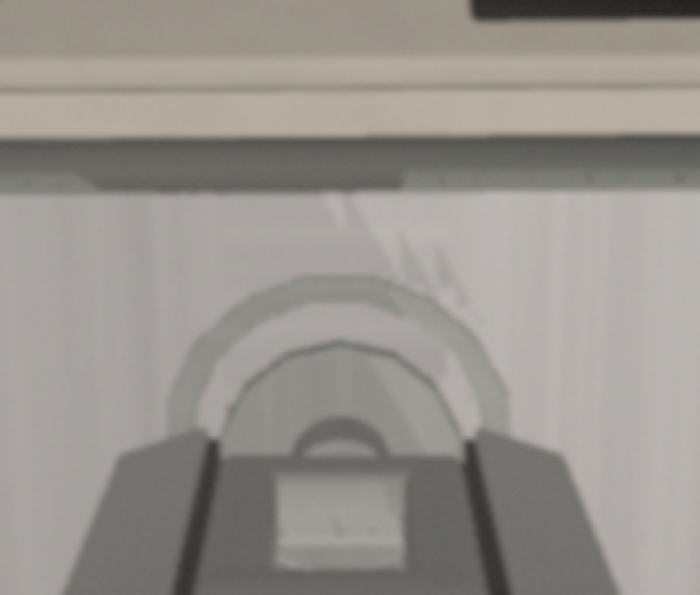

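The descent is blocked at about 6.8 mm above the estimated seat, pushing back about 7 N. The ring looks farther off than the flange, so it is not seated. I'll measure the offset from ring versus flange.

Run:
```python
from h import *
from scipy.optimize import least_squares
np.set_printoptions(precision=4,suppress=True)
im=cv2.imread('pics/w10.png')
p=vision.camera_params('wrist');Mi=np.linalg.inv(np.array(p['mount']));K=np.array(p['mtx']);c=(K,Mi[:3,:3],Mi[:3,3])
g=lambda z:(np.array(z,float)+.5)/3.5-.5+np.array([225,150])
# ring outer-edge points in w10z
pts=[g(z) for z in [(168,395),(508,395),(338,274),(215,322),(462,322)]]
def f(q,dep=None):
    # fit circle radius .0245 centred tool (q0,q1,q2), plane normal = tool z; residual radial distance
    out=[]
    for uv in pts:
        o,d=ray(c,uv); X=o+d*(q[2]-o[2])/d[2]; out.append(np.hypot(X[0]-q[0],X[1]-q[1])-.0245)
    return np.array(out)*1e3
r=least_squares(f,[0,0,.02]);print('ring centre tool',r.x,r.fun)
for z in (.0142,.017,.0195,.022):
    r2=least_squares(lambda q:f([q[0],q[1],z]),[0,0]);print(z,r2.x,np.round(r2.fun,2))
# flange circle (upper rim radius .017)
pts=[g(z) for z in [(342,342),(265,363),(420,363),(232,405),(455,405)]]
def f2(q,z): 
    out=[]
    for uv in pts:
        o,d=ray(c,uv); X=o+d*(z-o[2])/d[2]; out.append(np.hypot(X[0]-q[0],X[1]-q[1])-.017)
    return np.array(out)*1e3
for z in (.0102,.0142): r2=least_squares(f2,[0,0],args=(z,));print('flange',z,r2.x,np.round(r2.fun,2))
```

```text
ring centre tool [0.0029 0.0001 0.0121] [ 0.0402 -0.0075  0.0531 -0.0765 -0.0098]
0.0142 [0.0024 0.0001] [ 0.2   0.16 -0.04 -0.07 -0.01]
0.017 [0.0018 0.0001] [ 0.43  0.38 -0.17 -0.07  0.  ]
0.0195 [0.0012 0.0001] [ 0.64  0.59 -0.28 -0.05  0.02]
0.022 [0.0007 0.    ] [ 0.86  0.8  -0.39 -0.03  0.04]
flange 0.0102 [0.0018 0.0008] [-0.37  0.28  0.16 -0.02  0.06]
flange 0.0142 [0.0007 0.0008] [-0.48  0.27  0.15  0.14  0.22]
```

Run:
```python
from h import *
im=vision.snapshot('side');save(im,'s10')
cv2.imwrite('pics/s10z.png',cv2.resize(im[220:280,310:380,::-1],None,fx=9,fy=9,interpolation=cv2.INTER_CUBIC))
```

```text
(no output)
```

View pics/s10z.png

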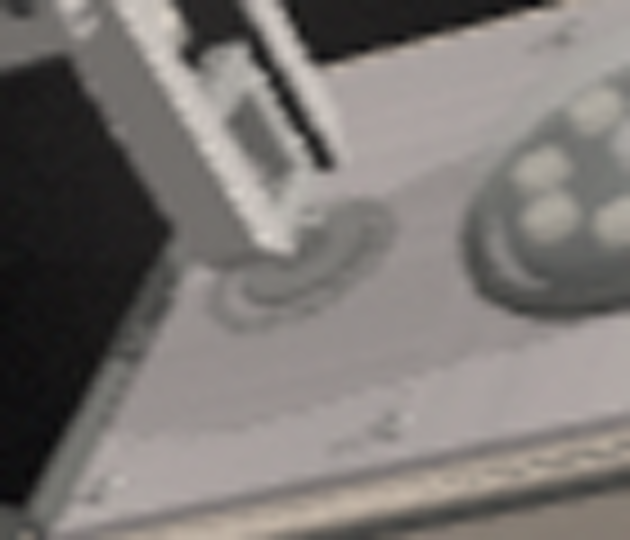

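The side view at (300,265) in the crop shows the flange lying concentric inside the ring. So it is seated, and my height estimate was about 6 mm low. Turning clockwise should confirm that the head is through.

Call:
{"api": "carry_out", "payload": {
  "steps": [
    {"rx":0.9,"ry":-1.2,"rz":-2.6,"dx":0,"dy":0,"dz":0,"gripper":1},
    {"rx":1.5,"ry":-2.0,"rz":-4.3,"dx":0,"dy":0,"dz":0,"gripper":1},
    {"rx":1.5,"ry":-2.0,"rz":-4.3,"dx":0,"dy":0,"dz":0,"gripper":1},
    {"rx":1.5,"ry":-2.0,"rz":-4.3,"dx":0,"dy":0,"dz":0,"gripper":1},
    {"rx":1.5,"ry":-2.0,"rz":-4.3,"dx":0,"dy":0,"dz":0,"gripper":1},
    {"rx":0,"ry":0,"rz":0,"dx":0,"dy":0,"dz":0,"gripper":1},
    {"rx":0,"ry":0,"rz":0,"dx":0,"dy":0,"dz":0,"gripper":1},
    {"rx":0,"ry":0,"rz":0,"dx":0,"dy":0,"dz":0,"gripper":1}
  ]
}}

```text
t: 15.15
ee_pos: [0.5632, 0.0426, 0.1017]
tool_rot: [1.624, 2.062, -0.176]
ft_force: [-2.4, 1.9, 2.2]
grip_width: 0.032
```

```bash
python3 chk.py
python3 - <<'E'
from h import *
im=vision.snapshot('wrist');save(im,'w11')
E
```

```text
[0.563 0.043 0.102] F tool [ 1.48  -0.773 -3.369] tq tool [ 0.317  0.55  -0.042] seat in tool mm [-1.088 -1.177  6.848] rot [  0.268   0.212 -23.491] q [-0.843  0.355  0.375  2.165  0.667  0.668 -0.794] 0.031971619636038735
```

View pics/w11.png

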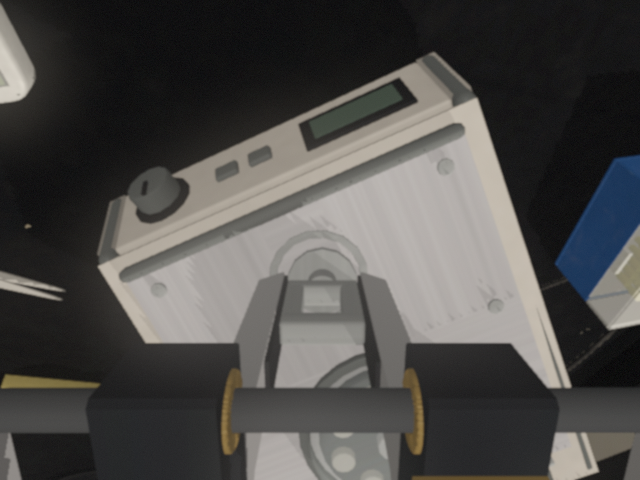

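Turned 23° freely (moment −0.04 N m), so the head is through. Continuing.

Call:
{"api": "carry_out", "payload": {
  "steps": [
    {"rx":1.5,"ry":-2.0,"rz":-4.3,"dx":0,"dy":0,"dz":0,"gripper":1},
    {"rx":1.8,"ry":-2.4,"rz":-5.2,"dx":0,"dy":0,"dz":0,"gripper":1},
    {"rx":1.8,"ry":-2.4,"rz":-5.2,"dx":0,"dy":0,"dz":0,"gripper":1},
    {"rx":1.8,"ry":-2.4,"rz":-5.2,"dx":0,"dy":0,"dz":0,"gripper":1},
    {"rx":1.8,"ry":-2.4,"rz":-5.2,"dx":0,"dy":0,"dz":0,"gripper":1},
    {"rx":1.8,"ry":-2.4,"rz":-5.2,"dx":0,"dy":0,"dz":0,"gripper":1},
    {"rx":1.8,"ry":-2.4,"rz":-5.2,"dx":0,"dy":0,"dz":0,"gripper":1},
    {"rx":1.8,"ry":-2.4,"rz":-5.2,"dx":0,"dy":0,"dz":0,"gripper":1}
  ]
}}

```text
t: 16.0
ee_pos: [0.5626, 0.0426, 0.1015]
tool_rot: [2.318, 1.216, 0.113]
ft_force: [-2.7, 1.6, 2.1]
grip_width: 0.0316
```

```bash
python3 chk.py
```

```text
[0.563 0.043 0.102] F tool [ 1.494 -1.234 -3.258] tq tool [ 0.418  0.926 -0.103] seat in tool mm [-1.509 -0.776  6.881] rot [  0.145   0.287 -71.605] q [-0.985  0.383  0.549  2.171  0.574  0.627 -1.549] 0.03155577950027377
```

Call:
{"api": "carry_out", "payload": {
  "steps": [
    {"rx":1.5,"ry":-2.0,"rz":-4.3,"dx":0,"dy":0,"dz":0,"gripper":1},
    {"rx":1.5,"ry":-2.0,"rz":-4.3,"dx":0,"dy":0,"dz":0,"gripper":1},
    {"rx":1.5,"ry":-2.0,"rz":-4.3,"dx":0,"dy":0,"dz":0,"gripper":1},
    {"rx":0.6,"ry":-0.8,"rz":-1.7,"dx":0,"dy":0,"dz":0,"gripper":1},
    {"rx":0.6,"ry":-0.8,"rz":-1.7,"dx":0,"dy":0,"dz":0,"gripper":1},
    {"rx":0,"ry":0,"rz":0,"dx":0,"dy":0,"dz":0,"gripper":1},
    {"rx":0,"ry":0,"rz":0,"dx":0,"dy":0,"dz":0,"gripper":1},
    {"rx":0,"ry":0,"rz":0,"dx":0,"dy":0,"dz":0,"gripper":1}
  ]
}}

```text
t: 16.8
ee_pos: [0.5622, 0.0431, 0.1011]
tool_rot: [2.502, 0.817, 0.229]
ft_force: [-2.7, 1.2, 3.1]
grip_width: 0.0318
```

```bash
python3 chk.py
```

```text
[0.562 0.043 0.101] F tool [ 0.668 -1.386 -4.011] tq tool [ 0.292  0.717 -0.014] seat in tool mm [-2.229 -0.759  6.866] rot [  0.139   0.244 -90.813] q [-1.047  0.401  0.627  2.174  0.522  0.606 -1.837] 0.0318085187525037
```

Past 90° by my estimate with no stop torque yet, so I'll press on gently to feel the stop.

Call:
{"api": "carry_out", "payload": {
  "steps": [
    {"rx":0.6,"ry":-0.8,"rz":-1.7,"dx":0,"dy":0,"dz":0,"gripper":1},
    {"rx":0.6,"ry":-0.8,"rz":-1.7,"dx":0,"dy":0,"dz":0,"gripper":1},
    {"rx":0,"ry":0,"rz":0,"dx":0,"dy":0,"dz":0,"gripper":1},
    {"rx":0,"ry":0,"rz":0,"dx":0,"dy":0,"dz":0,"gripper":1},
    {"rx":0,"ry":0,"rz":0,"dx":0,"dy":0,"dz":0,"gripper":1},
    {"rx":0,"ry":0,"rz":0,"dx":0,"dy":0,"dz":0,"gripper":1},
    {"rx":0,"ry":0,"rz":0,"dx":0,"dy":0,"dz":0,"gripper":1},
    {"rx":0,"ry":0,"rz":0,"dx":0,"dy":0,"dz":0,"gripper":1}
  ]
}}

```text
t: 17.6
ee_pos: [0.5617, 0.043, 0.101]
tool_rot: [2.537, 0.721, 0.254]
ft_force: [-3.7, 2.6, 3.3]
grip_width: 0.0319
```

```bash
python3 chk.py
python3 - <<'E'
from h import *
im=vision.snapshot('wrist');save(im,'w12')
im=vision.snapshot('side');save(im,'s12')
cv2.imwrite('pics/s12z.png',cv2.resize(im[200:320,290:440,::-1],None,fx=5,fy=5,interpolation=cv2.INTER_CUBIC))
E
```

```text
[0.562 0.043 0.101] F tool [ 2.075 -1.409 -4.951] tq tool [ 0.46   0.77  -0.133] seat in tool mm [-2.473 -0.207  6.862] rot [  0.092   0.243 -95.239] q [-1.061  0.405  0.646  2.175  0.509  0.601 -1.901] 0.03189353686040769
```

View pics/w12.png

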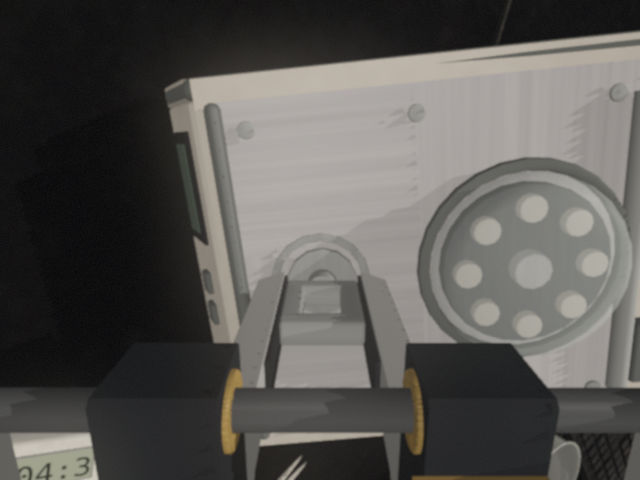

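View pics/s12z.png

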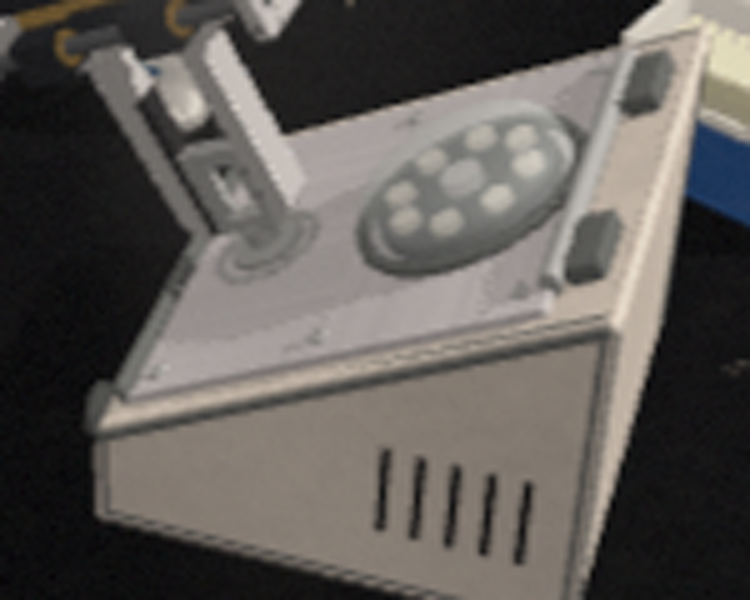

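Call:
{"api": "carry_out", "payload": {
  "steps": [
    {"rx":0.6,"ry":-0.8,"rz":-1.7,"dx":0,"dy":0,"dz":0,"gripper":1},
    {"rx":0.6,"ry":-0.8,"rz":-1.7,"dx":0,"dy":0,"dz":0,"gripper":1},
    {"rx":0,"ry":0,"rz":0,"dx":0,"dy":0,"dz":0,"gripper":1},
    {"rx":0,"ry":0,"rz":0,"dx":0,"dy":0,"dz":0,"gripper":1},
    {"rx":0,"ry":0,"rz":0,"dx":0,"dy":0,"dz":0,"gripper":1},
    {"rx":0,"ry":0,"rz":0,"dx":0,"dy":0,"dz":0,"gripper":1},
    {"rx":0,"ry":0,"rz":0,"dx":0,"dy":0,"dz":0,"gripper":1},
    {"rx":0,"ry":0,"rz":0,"dx":0,"dy":0,"dz":0,"gripper":1}
  ]
}}

```text
t: 18.5
ee_pos: [0.5615, 0.0428, 0.101]
tool_rot: [2.567, 0.628, 0.279]
ft_force: [-2.8, 1.3, 4.9]
grip_width: 0.0318
```

```bash
python3 chk.py
```

```text
[0.561 0.043 0.101] F tool [-0.059 -1.409 -5.583] tq tool [ 0.45   0.689 -0.431] seat in tool mm [-2.484  0.011  6.862] rot [  0.111   0.248 -99.47 ] q [-1.076  0.41   0.665  2.176  0.496  0.596 -1.963] 0.0318304463041179
```

Stop torque is now clear (−0.43 N m and rising). Releasing with a partial opening, so that the fingers stay clear of the dome.

Call:
{"api": "carry_out", "payload": {
  "steps": [
    {"rx":0,"ry":0,"rz":0,"dx":0,"dy":0,"dz":0,"gripper":0.1},
    {"rx":0,"ry":0,"rz":0,"dx":0,"dy":0,"dz":0,"gripper":0.1},
    {"rx":0,"ry":0,"rz":0,"dx":0,"dy":0,"dz":0,"gripper":0.1},
    {"rx":0,"ry":0,"rz":0,"dx":0,"dy":0,"dz":0,"gripper":0.1},
    {"rx":0,"ry":0,"rz":0,"dx":0,"dy":0,"dz":0,"gripper":0.1},
    {"rx":0,"ry":0,"rz":0,"dx":0,"dy":0,"dz":0,"gripper":0.1},
    {"rx":0,"ry":0,"rz":0,"dx":0,"dy":0,"dz":0,"gripper":0.1},
    {"rx":0,"ry":0,"rz":0,"dx":0,"dy":0,"dz":0,"gripper":0.1}
  ]
}}

```text
t: 19.3
ee_pos: [0.5617, 0.0423, 0.1009]
tool_rot: [2.567, 0.626, 0.28]
ft_force: [-0.1, -1.0, 0.2]
grip_width: 0.0423
```

```bash
python3 chk.py
python3 - <<'E'
from h import *
im=vision.snapshot('wrist');save(im,'w13')
E
```

```text
[0.562 0.042 0.101] F tool [-0.718 -0.713  0.197] tq tool [ 0.054  0.524 -0.004] seat in tool mm [-2.008  0.137  6.489] rot [  0.111   0.261 -99.572] q [-1.075  0.41   0.665  2.176  0.495  0.595 -1.964] 0.042335608434032244
```

View pics/w13.png

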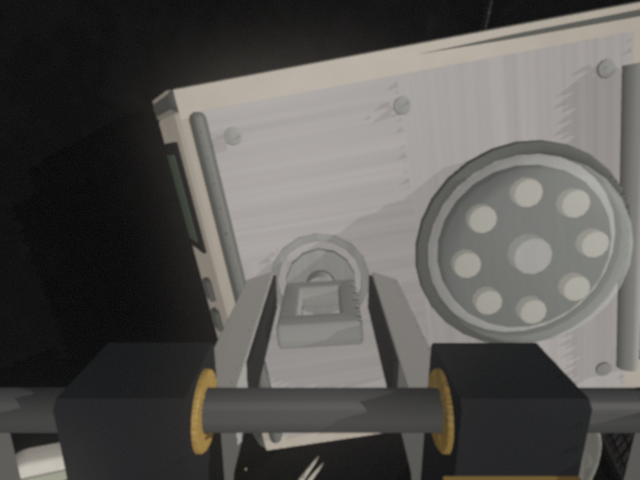

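Released: the fingers stand clear on both sides of the loop at (320,310). Withdrawing along the normal.

Call:
{"api": "carry_out", "payload": {
  "steps": [
    {"rx":0,"ry":0,"rz":0,"dx":-1.5,"dy":2,"dz":4.3,"gripper":0.1},
    {"rx":0,"ry":0,"rz":0,"dx":-3,"dy":4,"dz":8.7,"gripper":0.1},
    {"rx":0,"ry":0,"rz":0,"dx":-4.5,"dy":6,"dz":13,"gripper":0.1},
    {"rx":0,"ry":0,"rz":0,"dx":-6,"dy":8,"dz":17.3,"gripper":0.1},
    {"rx":0,"ry":0,"rz":0,"dx":-6,"dy":8,"dz":17.3,"gripper":0.1},
    {"rx":0,"ry":0,"rz":0,"dx":-6,"dy":8,"dz":17.3,"gripper":0.1},
    {"rx":0,"ry":0,"rz":0,"dx":-6,"dy":8,"dz":17.3,"gripper":0.1},
    {"rx":0,"ry":0,"rz":0,"dx":-3,"dy":4,"dz":9,"gripper":0.1}
  ]
}}

```text
t: 20.15
ee_pos: [0.5224, 0.0921, 0.212]
tool_rot: [2.568, 0.624, 0.277]
ft_force: [-0.1, 0.1, -0.1]
grip_width: 0.0425
```

```bash
python3 chk.py
python3 - <<'E'
from h import *
for n in ('wrist','side','scene'):
    im=vision.snapshot(n);save(im,n[0:2]+'14')
    if n!='wrist': cv2.imwrite(f'pics/{n[:2]}14z.png',cv2.resize(im[180:320,200:440,::-1],None,fx=3.3,fy=3.3,interpolation=cv2.INTER_CUBIC))
E
```

```text
[0.522 0.092 0.212] F tool [ 0.175 -0.054  0.011] tq tool [ 0.113  0.514 -0.051] seat in tool mm [ -1.45    1.612 134.4  ] rot [ -0.001   0.308 -99.611] q [-1.265  0.17   0.679  2.113  0.528  0.942 -2.013] 0.0424676020952078
```

View pics/wr14.png

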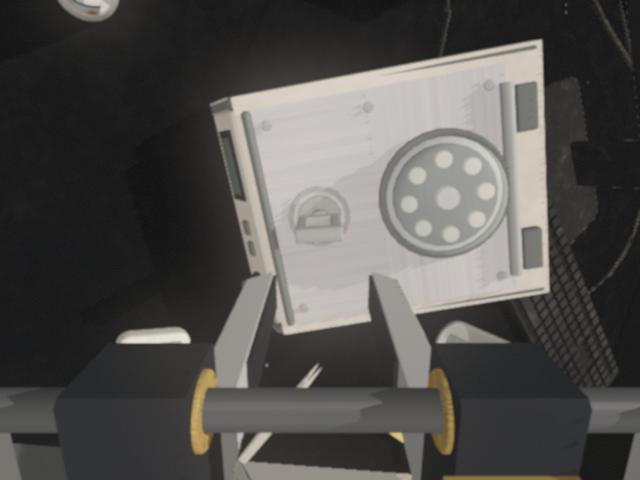

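View pics/si14z.png

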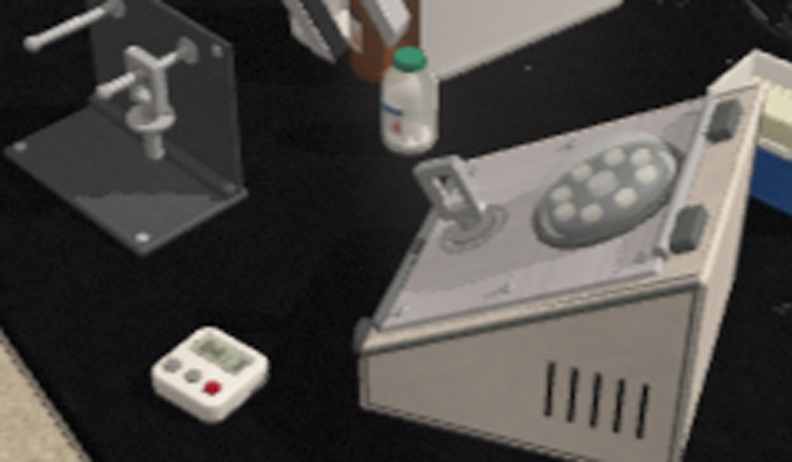

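Run:
```python
from h import *
im=cv2.imread('pics/wr14.png')[165:265,260:380];cv2.imwrite('pics/wr14z.png',cv2.resize(im,None,fx=6,fy=6,interpolation=cv2.INTER_CUBIC))
```

```text
(no output)
```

View pics/wr14z.png

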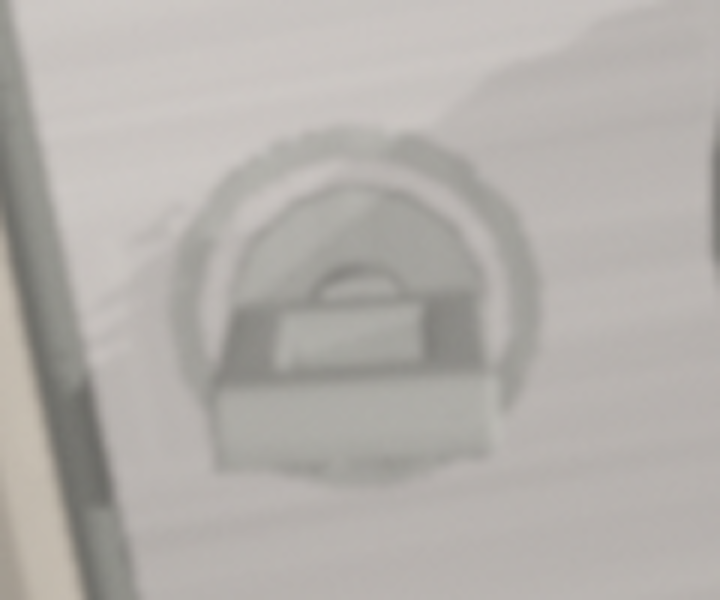

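View pics/sc14.png

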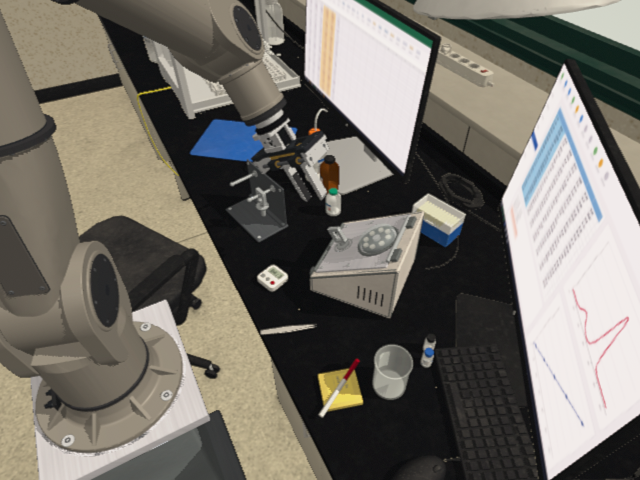

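The bolt stands locked in the guard at (340,235) and the guard is shut. The plain pin is on its peg at (263,195), and the timer (272,277), bottle (333,203) and beaker (392,372) are where they started. The gripper is clear, so I'm handing in.

Run:
```python
from h import *
s=status.sense();print(s['t'],abs(s['joint_vel']).max(),s['ft_force'])
print(workorder.finish_job())
```

```text
20.3 0.02747770500054384 [-1.0991364  -0.69006813 -1.05108907]
the job is handed in; nothing more can be done
None
```

The bolt is locked in the shut guard and I handed the job in at 20.3 s; no verdict came back. I slid it off the left peg, put its head through the slot until the flange sat, turned it clockwise to its stop, let go and backed off.

**Last checks:**
- **Seating:** the side view showed the flange lying concentric inside the ring, with the guard shut.
- **Turn:** resistance rose to about 0.43 N m at the stop. After letting go, the loop measured about 96° past the slot direction rather than 90°. I take the extra to be play at the stop plus measuring error.
- **Surroundings:** in the last pictures the plain pin hangs on its peg, and the beaker, small bottle and timer look unmoved.
- **Gripper:** it was clear of everything when I handed in, though the arm was still settling (up to 0.027 rad/s, about 1 N at the wrist).

**Disagreements:**
- **Slot height:** my fit from the wrist camera was about 6 mm too low, so the flange touched earlier than predicted. I took it as seated from the side view, and the free turn confirmed the head was through.
- **Contact on entry:** the head brushed the slot's upslope edge with about 2 N, and a 0.8 mm nudge cleared it.

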